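# Pin the shaker's holder plates, snap its battery cover on and key in the start

## Robot

A 6-joint arm with a two-finger parallel gripper is mounted at the origin on a cart in front of the work surface, level with it; the furniture and walls round the work are solid. World frame = base frame: x ahead of the robot, y to its left, z up, the work surface at z = 0. Lengths are in m, angles in rad, forces in N, time in s.
With the tool pointing down it reaches from about 0.4 to 0.825 m from the base axis. Payload 7 kg.
Tool frame: the origin (TCP) lies at the very end of the fingers, on their centre line; the grasp point (between the pads) lies 19 mm behind it; z points along the fingers, y is the line along which they close (so a half turn about z gives the same grasp; the last joint's range is limited). The gripper opens to 88 mm and grips with 3 to 60 N. Pads are 19 mm wide; open, the fingers measure 130 mm over their backs; the gripper's body (78 mm by 193 mm) begins 47 mm behind the grasp point.
Start: joints at [1.464, 0.359, 0.012, 0, -1.224, -0.288], TCP at [0.26, 0.623, 0.227] pointing down, gripper open.
Joint ranges: [-3.07, 3.07], [-1.43, 2.12], [-1.02, 1.25], [-3.03, 1.67], [-3.05, -0], [-3.03, 3.03]. Speed limits (rad/s): [2.39, 2.39, 3.01, 3.14, 3.14, 3.14].

## Interface

Orientations are given as [roll, pitch, yaw] about the fixed x, y, z axes, in that order (R = Rz(yaw) Ry(pitch) Rx(roll)).
In Python, from station import arm, vision gives the robot as it stands. The module is installed in compiled form; this text tells all that it offers.
- The arm moves only by the tool jog_arm, never from a script. Its argument "steps" is a list that holds one entry, the list of rows, each a list of 7 numbers: the closure in counts, from 0 (fully open) to 255 (shut), then the shift along the tool's x, y, z scaled (see below), then the turn, a rotation vector about the tool's x, y, z scaled (see below). In form: [[[grip, dx, dy, dz, rx, ry, rz], ...]]. A call has 1 to 8 rows; each row is the pose to reach, as a shift and turn from the pose commanded when the call began, along the tool's axes at that moment; what a row does not reach only later rows make up. The controller multiplies each number of a shift by 250 mm and each number of a turn by 45 degrees. A row lasts 1/10 s, in which the tool goes at most 50 mm and 8.59 degrees, less where a joint would pass 70% of its speed; a pose out of reach is approached as far as the arm can. A call with a number of a shift or a turn outside -1 to 1 is refused whole. A call with a gripper value outside its range is refused whole. The fingers move at their own pace and stop on an object; "newtons" is the grip in N (left out, the last holds). Time passes only in rows, so rows that repeat a pose let the fingers close. It gives the time, the measured TCP pose, the force, the opening and the grip force at its end, in the units of the state.
- arm.get_state(): the state, without advancing time (a new reading comes with each control period).
- vision.grab_frame(name): name is "scene" or "top" or "wrist"; returns a dict with "color" (420x560x3 uint8, red, green, blue), "vfov" (degrees; the focal length in pixels is half the picture's height over the tangent of half this angle, whatever the lens; pixels are square), "cx", "cy" (the principal point, pixels), "extrinsics" (4x4, takes a point from world to camera coordinates). Camera axes: x right, y down, z forward; pixel columns grow to the right and rows downward; lengths in m; the calibration is good to about 2 mm. A picture is of the moment at which its call begins. There is no depth.
- arm.job_done(): hands the job in; it is judged then, once.
The state is a dict: "t": time; "q": joint angles; "qd": joint speeds; "joint_efforts": joint torques, N m; "eef_pos": TCP position; "ee_rot": TCP orientation; "force": force on the tool from outside, world axes, zero at the start; "moment": the same for the moment, N m; "width": finger opening in m; "gripper_force": force on a finger pad.
Only numpy, scipy, OpenCV 4.12 (cv2) and the standard library are available. Lean on these libraries where they do the work, as an engineer would, in place of code of your own. Each camera call takes 0.05 s, during which the arm holds its last target. There are 200 camera calls.

## Task

Get the bench shaker ready and start it: drive a tapered pin from the stand fully home through every holder plate lying on the deck, so that the plate is pulled into line with the deck's hole, and set the battery cover on the battery pack and press it down until all four corners have clicked home flush. Only when all that is done, press the three keys one at a time, each fully down and let go: first the round one, then the square one, then the narrow bar. Leave spare pins anywhere and do not tip over the bottle and the jar.

Things in the scene. Friction and masses are not known exactly. Their poses are not given: they have to be found in the camera images.
- deck_hole1 (a point): Centre of the mouth of hole 1 (1 at +y, 3 at -y) in the deck's bare top, 45 mm above the desk; a vertical round through hole 17.2 mm wide. x along the lanes, z up. A plate lying in the lane covers it; it is seen through the plate's hole. The fixed shaker deck is a grey metal block 112 (x) x 206 (y) x 45 mm with three lanes side by side, holes 66 mm apart.
- deck_hole2 (a point): Centre of the mouth of hole 2 (1 at +y, 3 at -y) in the deck's bare top, 45 mm above the desk; a vertical round through hole 17.2 mm wide. x along the lanes, z up. A plate lying in the lane covers it; it is seen through the plate's hole. Rails 8 mm high beside the lanes and 5 mm lips at their ends keep the plates in.
- deck_hole3 (a point): Centre of the mouth of hole 3 (1 at +y, 3 at -y) in the deck's bare top, 45 mm above the desk; a vertical round through hole 17.2 mm wide. x along the lanes, z up. A plate lying in the lane covers it; it is seen through the plate's hole. The plates slide some 9 mm either way along x and 2.5 mm along y.
- plate_a_hole (a point): Centre of the upper mouth of the round 17.2 mm hole through holder plate A: loose steel plate 84 (x, along lane) x 54 x 10 mm, 250 g, four low pads, lying in the deck's lane over deck_hole1. On its top face, 10 mm above deck_hole1. At the start 3 to 5 mm out of line with that hole. None if absent: its lane stays empty.
- plate_b_hole (a point): Centre of the upper mouth of the round 17.2 mm hole through holder plate B: loose steel plate 84 (x, along lane) x 54 x 10 mm, 250 g, four low pads, lying in the deck's lane over deck_hole2. On its top face, 10 mm above deck_hole2. At the start 3 to 5 mm out of line with that hole. None if absent: its lane stays empty.
- plate_c_hole (a point): Centre of the upper mouth of the round 17.2 mm hole through holder plate C: loose steel plate 84 (x, along lane) x 54 x 10 mm, 250 g, four low pads, lying in the deck's lane over deck_hole3. On its top face, 10 mm above deck_hole3. At the start 3 to 5 mm out of line with that hole. None if absent: its lane stays empty.
- pin1_handle (a point): Centre of a loose steel pin's handle; z up the pin. 92 mm long, 90 g; from its tip up: smooth shank 50 mm (5 mm wide, widening evenly to 16 mm at 34 mm, then 16 mm), flange 30 mm wide, 6 mm thick, round handle 20 mm wide, 36 mm high. This point is 24 mm above the flange's underside, so 24 mm above the plate's hole mouth when fully home.
- pin2_handle (a point): Centre of a loose steel pin's handle; z up the pin. Pin 2, just like pin 1. The four stand at the start, flanges on top, in a fixed plastic block 48 (x) x 210 (y) x 54 mm with a row of through holes 54 mm apart.
- pin3_handle (a point): Centre of a loose steel pin's handle; z up the pin. Pin 3, just like pin 1. Spare pins may stay in the stand.
- pin4_handle (a point): Centre of a loose steel pin's handle; z up the pin. Pin 4, just like pin 1. Spare pins may stay in the stand.
- pack_rim (a point): Centre of the open mouth of the battery bay, level with its rim, 45 mm above the desk. The fixed battery pack is a white plastic box 88 (x) x 124 (y) x 45 mm; the bay is 66 (x) x 98 (y) mm and 33 mm deep, with batteries in it. Four sprung catches in its long sides, at x +-33, y +-36 mm, hold the cover's feet. z up.
- cover_mid (a point): Centre of the underside of the cover's plate, z up. Loose white battery cover, 110 g: plate 76 (x) x 108 (y) x 5 mm on four feet 24.5 mm long (outer faces at x +-32, y +-43 mm), on which it stands on the desk. Grip bar on top: 14 (x) x 50 (y), 24 mm high, top 29 mm above this point. Fits the bay either way round, x along x, feet inside.
- cover_corner1 (a point): Corner of the cover at x -30, y -44 mm from cover_mid, on the plate's underside; press 5 mm above it, on the small grey disc. 0 mm above pack_rim when home, about 10 mm when loose. Set down loosely in the bay, the cover rests on the catches some 10 mm above the rim.
- cover_corner2 (a point): Corner of the cover at x -30, y +44 mm from cover_mid, on the plate's underside; press 5 mm above it, on the small grey disc. 0 mm above pack_rim when home, about 10 mm when loose. Pressed with some 6 to 14 N, a corner snaps past its catch and stays (its neighbour may go with it).
- cover_corner3 (a point): Corner of the cover at x +30, y -44 mm from cover_mid, on the plate's underside; press 5 mm above it, on the small grey disc. 0 mm above pack_rim when home, about 10 mm when loose. 
- cover_corner4 (a point): Corner of the cover at x +30, y +44 mm from cover_mid, on the plate's underside; press 5 mm above it, on the small grey disc. 0 mm above pack_rim when home, about 10 mm when loose. 
- key_round (a joint): How far the round key, 28 mm across, is pressed: 0 up, 0.006 m fully down. Sprung: 1.5 N to start, 5 N fully down; it comes back up when let go.
- key_round_top (a point): Centre of the top face of the round key, 28 mm across (grey), about 52 mm above the desk when up. Three keys stand in a row, 40 mm apart along y, on the fixed key panel, a white box 80 (x) x 126 (y) x 36 mm; which key is in which place varies. z is up, x across the row.
- key_square (a joint): How far the square key, 27 x 27 mm, is pressed: 0 up, 0.006 m fully down. Sprung: 1.5 N to start, 5 N fully down; it comes back up when let go.
- key_square_top (a point): Centre of the top face of the square key, 27 x 27 mm (grey), about 52 mm above the desk when up. Three keys stand in a row, 40 mm apart along y, on the fixed key panel, a white box 80 (x) x 126 (y) x 36 mm; which key is in which place varies. z is up, x across the row.
- key_bar (a joint): How far the narrow bar key, 46 (x) x 14 (y) mm, is pressed: 0 up, 0.006 m fully down. Sprung: 1.5 N to start, 5 N fully down; it comes back up when let go.
- key_bar_top (a point): Centre of the top face of the narrow bar key, 46 (x) x 14 (y) mm (grey), about 52 mm above the desk when up. Three keys stand in a row, 40 mm apart along y, on the fixed key panel, a white box 80 (x) x 126 (y) x 36 mm; which key is in which place varies. z is up, x across the row.
- drop_bottle: Bystander: small dark bottle with a dropper cap, 38 mm wide, 82 mm high, standing near the work; origin at its foot, z up.
- iodine_jar: Bystander: dark jar with a white lid, 59 mm wide, 77 mm high, standing behind the deck; origin at its foot, z up.

How it is judged:
On the way, in this order (a step that is already met when the one before it is completed fails the run):
1. every plate pinned in line, and the cover snapped home at all four corners (horizontal distance between plate_a_hole and deck_hole1 below 0.0022 m and z of plate_a_hole in the frame of deck_hole1 below 0.013 m and ((horizontal distance between pin1_handle and plate_a_hole below 0.005 m and z of pin1_handle in the frame of plate_a_hole between 0.018 and 0.0275 m and angle between pin1_handle's own z axis and vertical below 0.07 rad) or (horizontal distance between pin2_handle and plate_a_hole below 0.005 m and z of pin2_handle in the frame of plate_a_hole between 0.018 and 0.0275 m and angle between pin2_handle's own z axis and vertical below 0.07 rad) or (horizontal distance between pin3_handle and plate_a_hole below 0.005 m and z of pin3_handle in the frame of plate_a_hole between 0.018 and 0.0275 m and angle between pin3_handle's own z axis and vertical below 0.07 rad) or (horizontal distance between pin4_handle and plate_a_hole below 0.005 m and z of pin4_handle in the frame of plate_a_hole between 0.018 and 0.0275 m and angle between pin4_handle's own z axis and vertical below 0.07 rad)) and horizontal distance between plate_b_hole and deck_hole2 below 0.0022 m and z of plate_b_hole in the frame of deck_hole2 below 0.013 m and ((horizontal distance between pin1_handle and plate_b_hole below 0.005 m and z of pin1_handle in the frame of plate_b_hole between 0.018 and 0.0275 m and angle between pin1_handle's own z axis and vertical below 0.07 rad) or (horizontal distance between pin2_handle and plate_b_hole below 0.005 m and z of pin2_handle in the frame of plate_b_hole between 0.018 and 0.0275 m and angle between pin2_handle's own z axis and vertical below 0.07 rad) or (horizontal distance between pin3_handle and plate_b_hole below 0.005 m and z of pin3_handle in the frame of plate_b_hole between 0.018 and 0.0275 m and angle between pin3_handle's own z axis and vertical below 0.07 rad) or (horizontal distance between pin4_handle and plate_b_hole below 0.005 m and z of pin4_handle in the frame of plate_b_hole between 0.018 and 0.0275 m and angle between pin4_handle's own z axis and vertical below 0.07 rad)) and horizontal distance between plate_c_hole and deck_hole3 below 0.0022 m and z of plate_c_hole in the frame of deck_hole3 below 0.013 m and ((horizontal distance between pin1_handle and plate_c_hole below 0.005 m and z of pin1_handle in the frame of plate_c_hole between 0.018 and 0.0275 m and angle between pin1_handle's own z axis and vertical below 0.07 rad) or (horizontal distance between pin2_handle and plate_c_hole below 0.005 m and z of pin2_handle in the frame of plate_c_hole between 0.018 and 0.0275 m and angle between pin2_handle's own z axis and vertical below 0.07 rad) or (horizontal distance between pin3_handle and plate_c_hole below 0.005 m and z of pin3_handle in the frame of plate_c_hole between 0.018 and 0.0275 m and angle between pin3_handle's own z axis and vertical below 0.07 rad) or (horizontal distance between pin4_handle and plate_c_hole below 0.005 m and z of pin4_handle in the frame of plate_c_hole between 0.018 and 0.0275 m and angle between pin4_handle's own z axis and vertical below 0.07 rad)) and horizontal distance between cover_mid and pack_rim below 0.004 m and z of each of cover_corner1, cover_corner2, cover_corner3, cover_corner4 in the frame of pack_rim below 0.0025 m), for 0.2 s.
2. the round key pressed fully down (value of joint key_round above 0.0045 m and value of joint each of key_square, key_bar below 0.002 m), for 0.05 s.
3. the square key pressed fully down (value of joint key_square above 0.0045 m and value of joint each of key_round, key_bar below 0.002 m), for 0.05 s.
4. the bar key pressed fully down (value of joint key_bar above 0.0045 m and value of joint each of key_round, key_square below 0.002 m), for 0.05 s.
At the end, for the whole second after the job is handed in: Each plate present is within 2.2 mm of in line with the deck's hole and has an upright pin in it, flange within 3.5 mm of the plate; cover within 4 mm of the bay's centre, every corner within 2.5 mm of the rim; all keys up; bottle and jar upright (all of step 1 and value of joint each of key_round, key_square, key_bar below 0.002 m and angle between each of drop_bottle, iodine_jar's own z axis and vertical below 0.5 rad); the robot touches nothing.
It fails at once if two keys held down at once (value of joint each of key_round, key_square above 0.003 m or value of joint each of key_round, key_bar above 0.003 m or value of joint each of key_square, key_bar above 0.003 m).
It fails at once if bottle or jar tipped over (angle between any of drop_bottle, iodine_jar's own z axis and vertical above 0.6 rad).
Of plate_a, plate_b, plate_c only 2 to 3 are there at a start; the rules pass over those that are not, and their reading is None.
At some moment in a run one of cover may be knocked a few centimetres aside while the robot is not near it.
Once in a run the grip may slacken for a moment while it holds something.
It also fails if it takes over 200 s, if anything falls off the work surface, if the arm or the gripper's body presses on something with over 40 N, if the wrist force passes 120 N, or if a joint passes its speed limit or range.

## Working session

There is one attempt and no reset: what is moved stays moved. The work goes in short steps, Python scripts to look and compute and a tool call to move; the robot and the scene stay as the last step left them, time stands still between calls to the robot, and variables do not carry over. Pictures are saved under pics/ and viewed, at most 14 in all, crops included, and the job is handed in when it is done.

Besides the shell and the picture viewer there is one more tool, called in YAML: its name, and indented under it one key for each argument. jog_arm: Moves the arm, as the interface text tells. Its arguments: {"type":"object","properties":{"steps":{"type":"array","items":{"type":"array","items":{"type":"array","items":{"type":"number"}}}},"newtons":{"type":"number"}},"required":["steps"]}

```bash
mkdir -p pics; cat > h.py <<'E'
import numpy as np, cv2
from station import arm, vision
def grab(n,fn=None):
    f=vision.grab_frame(n)
    if fn: cv2.imwrite('pics/'+fn,cv2.cvtColor(f['color'],cv2.COLOR_RGB2BGR))
    return f
def foc(f): return f['color'].shape[0]/2/np.tan(np.radians(f['vfov'])/2)
def ray(f,u,v):
    E=np.array(f['extrinsics']);R=E[:3,:3];t=E[:3,3]
    d=R.T@np.array([(u-f['cx'])/foc(f),(v-f['cy'])/foc(f),1]);return -R.T@t,d
def onz(f,u,v,z):
    o,d=ray(f,u,v);return o+d*(z-o[2])/d[2]
def proj(f,p):
    E=np.array(f['extrinsics']);c=E[:3,:3]@np.array(p)+E[:3,3];return c[:2]/c[2]*foc(f)+[f['cx'],f['cy']]
E
python3 - <<'E'
from h import *
import pickle
for n in ("top","scene","wrist"):
    f=grab(n,n+'0.png'); pickle.dump(f,open(n+'0.pkl','wb'))
    print(n,f['vfov'],f['cx'],f['cy'],ray(f,f['cx'],f['cy']))
print(arm.get_state())
E
```

```text
top 55.2144701750647 277.2245006053743 210.81097187331076 (array([ 0.4290967 , -0.03351995,  1.12798942]), array([ 0.15072907,  0.02249277, -0.98831919]))
scene 56.747279898886056 273.0567465829714 212.96039235784122 (array([ 0.00370299, -0.60530641,  0.54701441]), array([ 0.60553491,  0.60944133, -0.5117702 ]))
wrist 58.95679957777656 282.11610100653115 211.7995704615309 (array([0.33806149, 0.59081711, 0.38320697]), array([-0.28449474,  0.11608446, -0.95162343]))
{'t': 0.15, 'q': array([ 1.46410668e+00,  3.59240437e-01,  1.12748045e-02, -2.82779456e-04,
       -1.22413147e+00, -2.88107078e-01]), 'qd': array([-0.00022524, -0.00302983,  0.00241134,  0.00049787,  0.00017499,
       -0.00018534]), 'joint_efforts': array([-9.30276983e-04, -5.83277822e+01,  2.93291080e+01,  7.00128391e+00,
        8.80689971e-03, -1.04756436e-04]), 'eef_pos': array([0.25948611, 0.62271464, 0.22582354]), 'ee_rot': array([ 3.14026995e+00, -1.14726659e-04, -3.94892896e-01]), 'force': array([ 0.0143671 , -0.06777927,  0.11297871]), 'moment': array([-0.00185841,  0.00449379,  0.02692663]), 'gripper_force': 0.0, 'width': 0.08768185030676223}
```

View pics/top0.png

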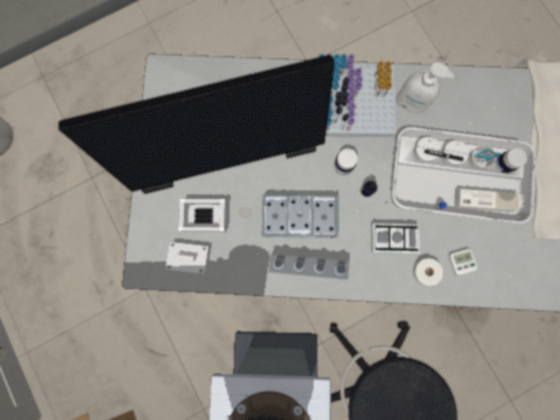

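View pics/scene0.png

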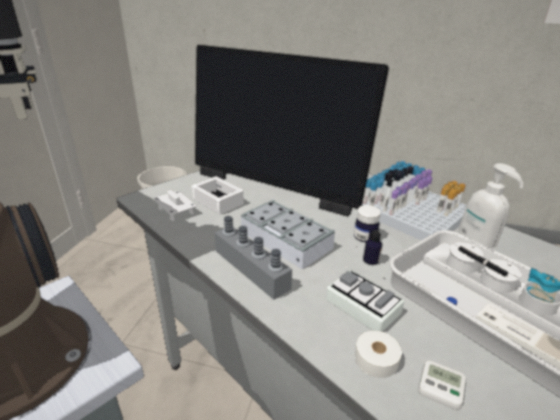

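Top view: deck around (300,215), pin stand (310,263), pack (203,215), cover (188,255), keys (396,238), bottle (369,187), jar (346,160); a monitor stands behind the pack. I'll enlarge the work area.

```bash
python3 - <<'E'
from h import *
import pickle
f=pickle.load(open('top0.pkl','rb'))
im=cv2.cvtColor(f['color'],cv2.COLOR_RGB2BGR)[180:290,160:430]
a=cv2.resize(im,(0,0),fx=2.9,fy=2.9,interpolation=cv2.INTER_CUBIC)
g=pickle.load(open('scene0.pkl','rb'))
b=cv2.resize(cv2.cvtColor(g['color'],cv2.COLOR_RGB2BGR)[170:330,150:410],(783,270),interpolation=cv2.INTER_CUBIC)
cv2.imwrite('pics/c1.png',np.vstack([a,b]))
for n,u,v,z in [('cover',188,255,.03),('pack',203,215,.045),('d1',277,215,.055),('d2',300,215,.055),('d3',325,215,.055),('p1',280,261,.09),('p2',299,263,.09),('p3',319,265,.09),('p4',340,267,.09),('keyL',380,236,.05),('keyR',412,238,.05),('bottle',369,187,.08),('jar',346,160,.077),('monbase',158,186,.02),('monR',302,152,.02),('montopL',65,125,.4),('montopR',330,60,.4),('monbot L',135,190,.1),('monbotR',325,137,.1)]: print(n,onz(f,u,v,z).round(3))
E
```

```text
cover [0.469 0.232 0.03 ]
pack [0.578 0.194 0.045]
d1 [ 0.581 -0.009  0.055]
d2 [ 0.583 -0.071  0.055]
d3 [ 0.584 -0.138  0.055]
p1 [ 0.457 -0.02   0.09 ]
p2 [ 0.453 -0.069  0.09 ]
p3 [ 0.45 -0.12  0.09]
p4 [ 0.446 -0.174  0.09 ]
keyL [ 0.531 -0.286  0.05 ]
keyR [ 0.528 -0.371  0.05 ]
bottle [ 0.658 -0.252  0.08 ]
jar [ 0.732 -0.191  0.077]
monbase [0.662 0.331 0.02 ]
monR [ 0.769 -0.075  0.02 ]
montopL [0.698 0.394 0.4  ]
montopR [ 0.838 -0.112  0.4  ]
monbot L [0.633 0.365 0.1  ]
monbotR [ 0.787 -0.132  0.1  ]
```

View pics/c1.png

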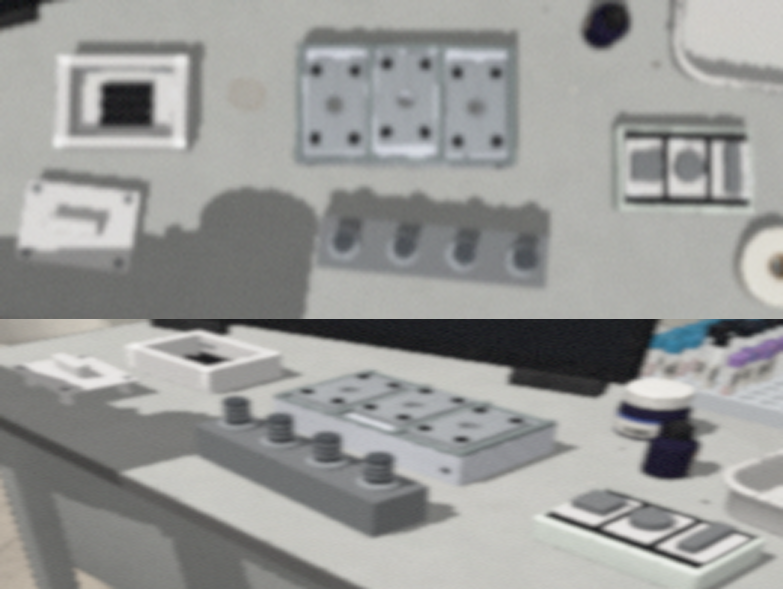

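Three plates present; key order from +y: square, round, bar. Moving toward the deck for a close look.

jog_arm:
  steps:
    - [[0,1,1,0.1,0,0,1],[0,1,1,0.1,0,0,1],[0,1,1,0.1,0,0,1],[0,1,1,0.1,0,0,1],[0,1,1,0.1,0,0,1],[0,1,1,0.1,0,0,1],[0,1,1,0.1,0,0,1],[0,1,1,0.1,0,0,1]]

```text
t: 0.95
eef_pos: [0.3946, 0.2915, 0.2012]
ee_rot: [3.14, -0.001, -1.184]
force: [0.3, -0.1, 0.6]
width: 0.0876
gripper_force: 0.0
```

```bash
cat >> h.py <<'E'
from scipy.spatial.transform import Rotation as Ro
def rel(x,y,z,yaw):
    s=arm.get_state();R=Ro.from_euler('xyz',s['ee_rot'])
    d=R.inv().apply(np.array([x,y,z])-s['eef_pos'])/.25
    T=Ro.from_euler('xyz',[np.pi,0,yaw]);r=(R.inv()*T).as_rotvec(degrees=True)/45
    print('pos',s['eef_pos'].round(4),'rot',s['ee_rot'].round(3),'F',s['force'].round(1),'w',round(s['width'],4),'t',s['t'])
    print('REL',d.round(4),r.round(4))
E
python3 -c "
from h import *
rel(.52,-.075,.25,-np.pi/2);print(arm.get_state()['q'])"
```

```text
pos [0.3946 0.2915 0.2012] rot [ 3.140e+00 -1.000e-03 -1.184e+00] F [ 0.3 -0.1  0.6] w 0.0876 t 0.95
REL [ 1.547   0.089  -0.1942] [ 0.0016 -0.0011  0.4927]
[ 1.03759219e+00  7.29409816e-02 -4.20291060e-01 -3.99261450e-04
 -1.07901898e+00 -6.50460035e-01]
```

jog_arm:
  steps:
    - [[0,1,0.05,-0.19,0,0,0.493],[0,1,0.05,-0.19,0,0,0.493],[0,1,0.05,-0.19,0,0,0.493],[0,1,0.05,-0.19,0,0,0.493],[0,1,0.05,-0.19,0,0,0.493],[0,1,0.05,-0.19,0,0,0.493],[0,1,0.05,-0.19,0,0,0.493]]

```text
t: 1.65
eef_pos: [0.4782, 0.059, 0.2491]
ee_rot: [-3.141, 0.0, -1.571]
force: [-0.9, 0.5, 0.2]
width: 0.0876
gripper_force: 0.0
```

```bash
python3 -c "
from h import *
rel(.52,-.075,.25,-np.pi/2)"
```

```text
pos [0.4782 0.059  0.2491] rot [-3.141  0.    -1.571] F [-0.9  0.5  0.2] w 0.0876 t 1.65
REL [ 0.5362 -0.1671 -0.0036] [-0.0002  0.0003  0.0002]
```

jog_arm:
  steps:
    - [[0,0.536,-0.167,0,0,0,0],[0,0.536,-0.167,0,0,0,0],[0,0.536,-0.167,0,0,0,0],[0,0.536,-0.167,0,0,0,0],[0,0.536,-0.167,0,0,0,0],[0,0.536,-0.167,0,0,0,0]]

```text
t: 2.25
eef_pos: [0.5199, -0.0722, 0.2487]
ee_rot: [3.141, 0.0, -1.566]
force: [0.9, 1.3, 0.7]
width: 0.0881
gripper_force: 0.0
```

```bash
python3 -c "
from h import *
import pickle
f=grab('wrist');pickle.dump(f,open('w1.pkl','wb'))
im=cv2.cvtColor(f['color'],cv2.COLOR_RGB2BGR);cv2.imwrite('pics/w1.png',cv2.resize(im,(800,600),interpolation=cv2.INTER_CUBIC))
print(ray(f,f['cx'],f['cy']));rel(.52,-.075,.25,-np.pi/2)"
```

```text
(array([ 0.52149567, -0.15589509,  0.40620715]), array([-0.00224023,  0.30701407, -0.95170234]))
pos [ 0.5199 -0.0721  0.249 ] rot [ 3.141  0.    -1.565] F [-0.5  0.7 -0.6] w 0.0879 t 2.3
REL [ 0.0116 -0.0002 -0.0042] [0.0002 0.0002 0.0068]
```

View pics/w1.png

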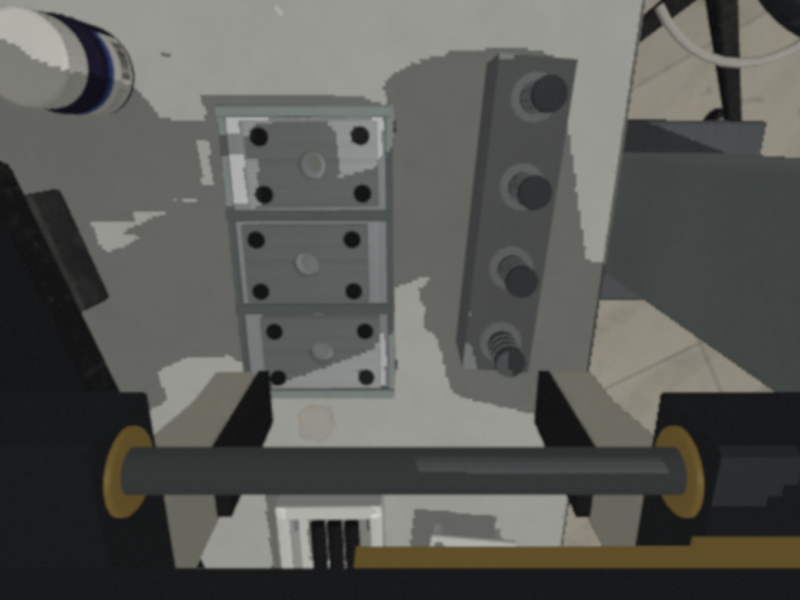

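Wrist view (x0.7 for raw px): deck at (215..395, 107..393), plate holes at about (313,164), (307,263), (321,352); pins at (548,93), (535,190), (520,280), (510,360). Enlarging with measurement.

```bash
python3 - <<'E'
from h import *
import pickle
f=pickle.load(open('w1.pkl','rb'));im=cv2.cvtColor(f['color'],cv2.COLOR_RGB2BGR)
c=im[68:282,142:287];d=im[68:282,310:415]
o=cv2.resize(np.hstack([c,d]),(0,0),fx=2.8,fy=2.8,interpolation=cv2.INTER_CUBIC)
o=cv2.convertScaleAbs(o,alpha=1.5,beta=0);cv2.imwrite('pics/c2.png',o);print(o.shape)
for n,u,v,z in [('TL',215,107,.053),('TR',393,107,.053),('BR',395,393,.053),('BL',247,393,.053),('h3',313,164,.055),('h2',307,263,.055),('h1',321,352,.055),('rail23',228,214,.053),('rail23r',390,214,.053),('rail12',238,309,.053),('rail12r',390,309,.053),('p4',548,93,.096),('p3',535,190,.096),('p2',520,280,.096),('p1',510,361,.096)]:
    print(n,onz(f,u*.7,v*.7,z).round(4))
E
```

```text
(599, 700, 3)
TL [ 0.6388 -0.1698  0.053 ]
TR [ 0.5276 -0.1704  0.053 ]
BR [0.5262 0.0284 0.053 ]
BL [0.6357 0.0289 0.053 ]
h3 [ 0.5789 -0.1357  0.055 ]
h2 [ 0.586  -0.0705  0.055 ]
h1 [ 0.5793 -0.0051  0.055 ]
rail23 [ 0.6371 -0.1031  0.053 ]
rail23r [ 0.5296 -0.1037  0.053 ]
rail12 [ 0.6365 -0.0366  0.053 ]
rail12r [ 0.5298 -0.0372  0.053 ]
p4 [ 0.4424 -0.1762  0.096 ]
p3 [ 0.4453 -0.1242  0.096 ]
p2 [ 0.45   -0.0706  0.096 ]
p1 [ 0.4524 -0.0171  0.096 ]
```

View pics/c2.png

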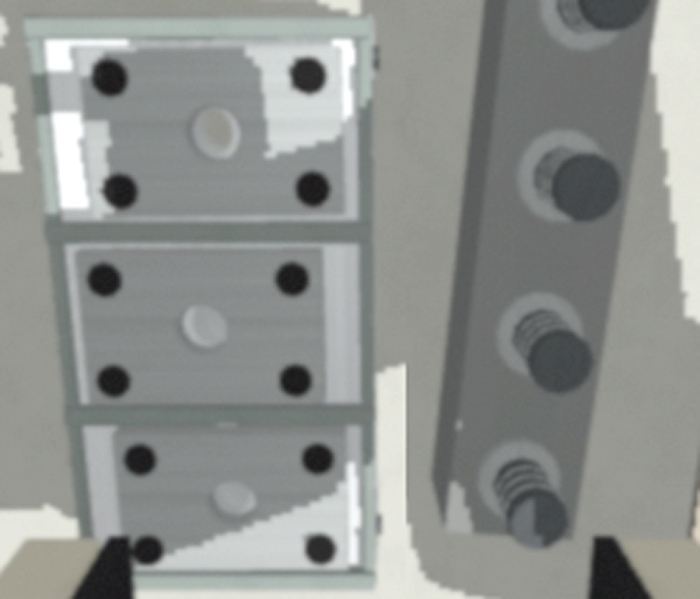

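jog_arm:
  steps:
    - [[0,0,-0.25,0.4,0,0,0.007],[0,0,-0.25,0.4,0,0,0.007],[0,0,-0.25,0.4,0,0,0.007],[0,0,-0.25,0.4,0,0,0.007],[0,0,-0.25,0.4,0,0,0.007]]

```text
t: 2.8
eef_pos: [0.5826, -0.0728, 0.15]
ee_rot: [-3.141, -0.0, -1.572]
force: [-0.3, -0.8, 0.8]
width: 0.0875
gripper_force: 0.0
```

```bash
python3 - <<'E'
from h import *
import pickle
f=grab('wrist');pickle.dump(f,open('w2.pkl','wb'))
im=cv2.cvtColor(f['color'],cv2.COLOR_RGB2BGR)
cv2.imwrite('pics/w2.png',cv2.convertScaleAbs(cv2.resize(im[0:400],(800,571),interpolation=cv2.INTER_CUBIC),alpha=1.4))
rel(.583,-.07,.15,-np.pi/2)
for n,p in [('h1',(.582,-.0042,.055)),('h2',(.5827,-.0702,.055)),('h3',(.5834,-.1362,.055))]: print(n,proj(f,p)/.7)
E
```

```text
pos [ 0.5829 -0.0729  0.1509] rot [-3.14  -0.    -1.572] F [ 0.3 -0.1  0.8] w 0.0874 t 2.85
REL [-0.0115 -0.0004  0.0035] [-0.0026 -0.     -0.0013]
h1 [406.19331705 427.26954381]
h2 [405.0082255  311.73664654]
h3 [403.6286624 177.2449941]
```

View pics/w2.png

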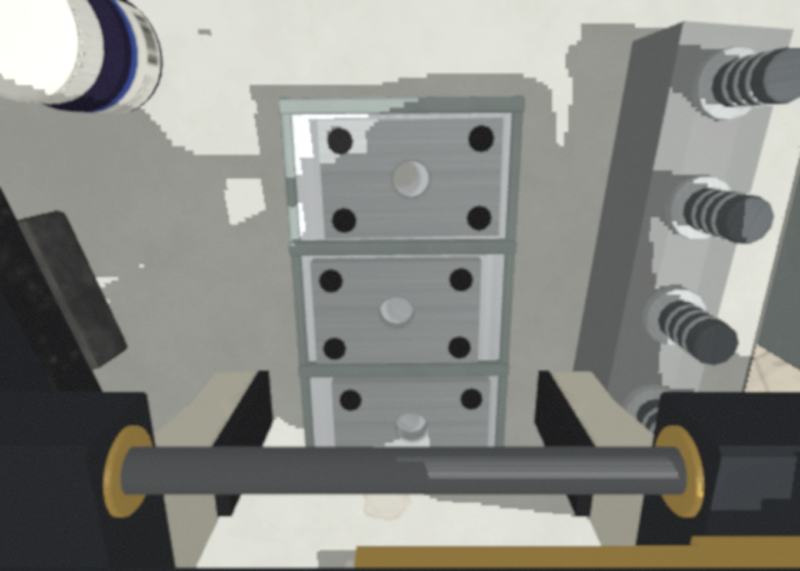

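```bash
python3 - <<'E'
from h import *
import pickle
f=pickle.load(open('w2.pkl','rb'))
for n,u,v,z in [('r12L',301,370,.053),('r12R',508,370,.053),('r23L',290,247,.053),('r23R',516,247,.053),('TL',280,104,.053),('TR',523,103,.053),('A',411,424,.055),('B',397,311,.055),('C',410,178,.055),('pin3top',752,217,.096),('pin2top',718,342,.096)]:
    print(n,onz(f,u*.7,v*.7,z).round(4))
E
```

```text
r12L [ 0.6373 -0.0372  0.053 ]
r12R [ 0.5286 -0.0372  0.053 ]
r23L [ 0.6388 -0.1029  0.053 ]
r23R [ 0.5286 -0.1028  0.053 ]
TL [ 0.639  -0.1682  0.053 ]
TR [ 0.5298 -0.1686  0.053 ]
A [ 0.5794 -0.0062  0.055 ]
B [ 0.5867 -0.0706  0.055 ]
C [ 0.5804 -0.1359  0.055 ]
pin3top [ 0.4448 -0.124   0.096 ]
pin2top [ 0.4486 -0.0704  0.096 ]
```

jog_arm:
  steps:
    - [[0,-0.01,0.536,0,0,0,0],[0,-0.01,0.536,0,0,0,0],[0,-0.01,0.536,0,0,0,0],[0,-0.01,0.536,0,0,0,0],[0,-0.01,0.536,0.15,0,0,0],[0,-0.01,0.536,0.2,0,0,0],[0,-0.01,0.536,0.2,0,0,0],[0,-0.01,0.536,0.2,0,0,0]]

```text
t: 3.65
eef_pos: [0.4496, -0.0705, 0.1007]
ee_rot: [-3.139, 0.0, -1.572]
force: [0.5, 0.9, 0.6]
width: 0.0875
gripper_force: 0.0
```

```bash
python3 - <<'E'
from h import *
f=grab('wrist','w3.png')
im=cv2.imread('pics/w3.png');cv2.imwrite('pics/w3c.png',cv2.resize(im[100:350,150:430],(784,560) and (560,500)))
rel(.449,-.0705,.066,-np.pi/2)
for z in (.06,.096): print(proj(f,(.449,-.0705,z)))
E
```

```text
pos [ 0.4498 -0.0704  0.1008] rot [-3.139  0.    -1.572] F [0.9 0.2 0.5] w 0.0878 t 3.7
REL [0.0003 0.0036 0.1393] [-0.0038  0.0005 -0.0021]
[285.14122668 244.35280428]
[285.53378747 273.36011534]
```

View pics/w3c.png

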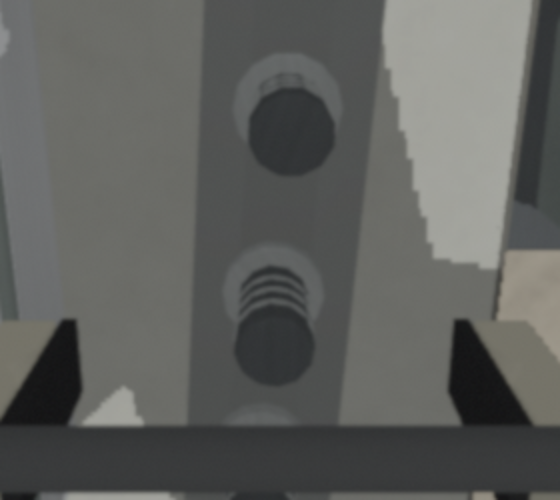

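Pin 2 top at raw (286.5,272.5), within half a mm of prediction. Descend and grip.

jog_arm:
  steps:
    - [[0,0,0.003,0.138,0,0,0],[0,0,0.003,0.138,0,0,0],[0,0,0.003,0.138,0,0,0],[255,0,0.003,0.138,0,0,0],[255,0,0.003,0.138,0,0,0],[255,0,0.003,0.138,0,0,0],[255,0,0.003,0.138,0,0,0],[255,0,0.003,0.138,0,0,0]]
  newtons: 40

```text
t: 4.5
eef_pos: [0.4479, -0.0706, 0.0648]
ee_rot: [-3.141, 0.0, -1.573]
force: [-0.4, 0.8, -0.8]
width: 0.0532
gripper_force: 0.0
```

jog_arm:
  steps:
    - [[255,0,0,0,0,0,0],[255,0,0,-0.2,0,0,0],[255,0,0,-0.35,0,0,0],[255,0,0,-0.35,0,0,0],[255,0,0,-0.35,0,0,0]]

```text
t: 5.0
eef_pos: [0.4483, -0.0705, 0.1529]
ee_rot: [-3.139, 0.001, -1.573]
force: [-0.0, 1.8, -0.1]
width: 0.0131
gripper_force: 0.0
```

```bash
python3 - <<'E'
from h import *
rel(.5832,-.07,.151,-np.pi/2)
E
```

```text
pos [ 0.4483 -0.0705  0.1529] rot [-3.139e+00  1.000e-03 -1.573e+00] F [-0.   1.8 -0.1] w 0.0131 t 5.0
REL [-0.003  -0.5397  0.0089] [-0.0029  0.0011 -0.0028]
```

Fingers are slow; the lift was too early. Reopen partially and retry.

jog_arm:
  steps:
    - [[130,0,0,0,0,0,0],[130,0,0,0,0,0,0],[130,0,0,0,0,0,0],[130,0,0,0,0,0,0],[130,0,0,0,0,0,0],[130,0,0,0,0,0,0]]

```text
t: 5.6
eef_pos: [0.4478, -0.0707, 0.1519]
ee_rot: [3.141, -0.0, -1.573]
force: [0.9, 0.9, -0.1]
width: 0.0426
gripper_force: 0.0
```

```bash
python3 - <<'E'
from h import *
f=grab('wrist','w4.png')
rel(.449,-.0705,.066,-np.pi/2)
print(proj(f,(.449,-.0705,.096)))
g=cv2.cvtColor(f['color'],cv2.COLOR_RGB2GRAY)
u,v=proj(f,(.449,-.0705,.096)).astype(int)
print(g[v-25:v+26:3,u-30:u+31:3])
E
```

```text
pos [ 0.4478 -0.0707  0.152 ] rot [ 3.141 -0.    -1.573] F [ 0.7 -0.3 -0.3] w 0.0428 t 5.65
REL [-0.0007 -0.0048  0.3438] [ 0.0002 -0.0001 -0.0027]
[281.83157395 235.07016761]
[[ 93  89  89  89  93 108 110 101  68  80  87  90  82  69 100 107 107  96
   89  89  90]
 [ 92  89  89  89  98 110 106  79  80  74  78  82  73  78  83 107 107 101
   90  89  89]
 [ 91  89  90  89 104 109 100  85  89  75  65  69  70  82  79  97 109 112
   89  89  89]
 [ 92  89  89  89 105 109  96  85  91  88  71  78  84  85  80  97 109 108
   90  90  89]
 [ 90  90  89  90 100 107  94  85  60  53  54  54  54  58  89  91 108 105
   89  88  89]
 [ 89  89  89  90  96 107  96  58  57  61  60  60  60  60  53  87 109  98
   89  89  90]
 [ 90  89  90  88  90 104  67  58  60  61  58  59  58  60  58  65 106  91
   89  90  88]
 [ 90  89  89  89  89  92  63  59  60  60  57  59  59  59  57  57  87  88
   88  89  89]
 [ 89  89  89  90  90  89  59  59  60  60  58  59  60  60  57  59  78  89
   88  89  90]
 [ 89  88  89  89  89  85  57  59  59  59  58  59  59  60  57  59  82  89
   88  88  89]
 [ 89  89  88  88  88  88  60  59  60  60  59  59  59  60  58  60  86  88
   87  88  89]
 [ 89  89  88  89  89  88  73  60  59  60  58  59  58  60  57  65  88  87
   89  88  88]
 [ 88  88  88  88  88  88  85  66  59  59  57  59  59  60  63  86  88  88
   89  88  89]
 [ 88  88  88  88  88  87  86  86  75  62  59  60  61  71  84  89  87  88
   88  88  90]
 [ 88  89  88  88  88  88  87  87  87  86  85  82  86  87  88  88  88  88
   88  89  90]
 [ 88  88  88  89  88  87  87  87  87  87  87  87  87  87  87  88  89  88
   87  88  93]
 [ 88  87  88  88  88  87  86  87  86  86  86  87  86  87  87  88  89  88
   88  88  97]]
```

jog_arm:
  steps:
    - [[130,0,-0.004,0.15,0,0,0],[130,0,-0.004,0.34,0,0,0],[130,0,-0.004,0.34,0,0,0],[130,0,-0.004,0.34,0,0,0],[255,0,-0.004,0.34,0,0,0],[255,0,-0.004,0.34,0,0,0],[255,0,-0.004,0.34,0,0,0],[255,0,-0.004,0.34,0,0,0]]
  newtons: 40

```text
t: 6.45
eef_pos: [0.4488, -0.0706, 0.0681]
ee_rot: [-3.141, 0.0, -1.573]
force: [-3.8, 2.4, 9.1]
width: 0.0192
gripper_force: 40.0
```

jog_arm:
  steps:
    - [[255,0,0,0,0,0,0],[255,0,0,0,0,0,0],[255,0,0,-0.1,0,0,0],[255,0,0,-0.25,0,0,0],[255,0,0,-0.35,0,0,0],[255,0,0,-0.35,0,0,0],[255,0,0,-0.35,0,0,0]]

```text
t: 7.15
eef_pos: [0.4489, -0.0705, 0.1551]
ee_rot: [-3.14, 0.001, -1.573]
force: [-0.4, 0.7, -0.6]
width: 0.019
gripper_force: 40.0
```

```bash
python3 - <<'E'
from h import *
rel(.5832,-.07,.15,-np.pi/2)
E
```

```text
pos [ 0.4489 -0.0705  0.1551] rot [-3.140e+00  1.000e-03 -1.573e+00] F [-0.4  0.7 -0.6] w 0.019 t 7.15
REL [-0.0031 -0.5371  0.0214] [-0.0023  0.0011 -0.0029]
```

jog_arm:
  steps:
    - [[255,-0.001,-0.2,0,0,0,0],[255,-0.001,-0.4,0,0,0,0],[255,-0.001,-0.541,0,0,0,0],[255,-0.001,-0.541,0,0,0,0],[255,-0.001,-0.541,0,0,0,0],[255,-0.001,-0.541,0.06,0,0,0],[255,-0.001,-0.541,0.1,0,0,0],[255,-0.001,-0.541,0.12,0,0,0]]

```text
t: 7.95
eef_pos: [0.5824, -0.0708, 0.1232]
ee_rot: [3.139, -0.0, -1.573]
force: [0.6, 0.1, -1.1]
width: 0.0188
gripper_force: 40.0
```

```bash
python3 - <<'E'
from h import *
f=grab('wrist','w5.png');rel(.5835,-.07,.11,-np.pi/2)
im=cv2.imread('pics/w5.png');cv2.imwrite('pics/w5c.png',cv2.convertScaleAbs(cv2.resize(im[70:370,150:430],(560,600),interpolation=cv2.INTER_CUBIC),alpha=1.5))
E
```

```text
pos [ 0.5825 -0.0708  0.1229] rot [ 3.139 -0.    -1.573] F [ 0.1 -0.1 -2. ] w 0.0193 t 8.0
REL [-0.003  -0.0041  0.0518] [ 0.0032 -0.0002 -0.0028]
```

View pics/w5c.png

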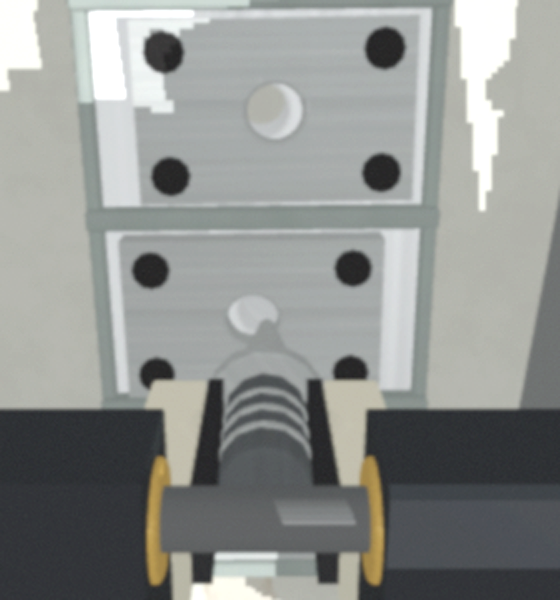

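Tip at crop (266,320), inside plate B's hole (centre (253,315)). Nudge +x 1 mm and descend.

jog_arm:
  steps:
    - [[255,0,-0.005,0,0,0,0],[255,0,-0.005,0.02,0,0,0],[255,0,-0.005,0.04,0,0,0],[255,0,-0.004,0.06,0,0,0],[255,0,-0.003,0.08,0,0,0],[255,0,-0.003,0.1,0,0,0],[255,0,-0.003,0.12,0,0,0],[255,0,-0.003,0.12,0,0,0]]

```text
t: 8.8
eef_pos: [0.5845, -0.0708, 0.0937]
ee_rot: [3.141, -0.0, -1.573]
force: [0.5, -0.7, -0.4]
width: 0.0192
gripper_force: 40.0
```

jog_arm:
  steps:
    - [[255,-0.002,0.004,0.02,0,0,0],[255,-0.002,0.004,0.04,0,0,0],[255,-0.002,0.004,0.06,0,0,0],[255,-0.002,0.004,0.08,0,0,0],[255,-0.002,0.004,0.09,0,0,0],[255,-0.002,0.004,0.1,0,0,0],[255,-0.002,0.004,0.105,0,0,0],[255,-0.002,0.004,0.105,0,0,0]]

```text
t: 9.6
eef_pos: [0.5835, -0.0703, 0.0691]
ee_rot: [3.141, -0.0, -1.573]
force: [-3.1, -0.4, 7.8]
width: 0.0192
gripper_force: 40.0
```

jog_arm:
  steps:
    - [[255,0,0,0.01,0,0,0],[255,0,0,0.02,0,0,0],[130,0,0,0,0,0,0],[130,0,0,0,0,0,0],[130,0,0,0,0,0,0],[130,0,0,-0.15,0,0,0],[255,0,0,-0.25,0,0,0],[255,0,0,-0.25,0,0,0]]

```text
t: 10.4
eef_pos: [0.5859, -0.0701, 0.1338]
ee_rot: [-3.137, 0.0, -1.572]
force: [0.7, -0.0, -0.3]
width: 0.0323
gripper_force: 0.0
```

jog_arm:
  steps:
    - [[255,0,0,0,0,0,0],[255,0,0,0,0,0,0],[255,0,0,0,0,0,0],[255,0,0,0,0,0,0],[255,0,0,0.06,0,0,0],[255,0,0,0.1,0,0,0]]

```text
t: 11.0
eef_pos: [0.5834, -0.0702, 0.1047]
ee_rot: [3.141, 0.0, -1.573]
force: [0.5, -0.7, -0.0]
width: 0.0004
gripper_force: 0.0
```

jog_arm:
  steps:
    - [[255,0,0,0.01,0,0,0],[255,0,0,0.02,0,0,0],[255,0,0,0.03,0,0,0],[255,0,0,0.04,0,0,0],[255,0,0,0.04,0,0,0]]

```text
t: 11.5
eef_pos: [0.5846, -0.0703, 0.0973]
ee_rot: [-3.14, -0.0, -1.572]
force: [-2.4, -0.2, 7.6]
width: 0.0001
gripper_force: 4.5
```

jog_arm:
  steps:
    - [[255,0,0,0.02,0,0,0],[255,0,0,0.03,0,0,0],[255,0,0,0.03,0,0,0]]

```text
t: 11.8
eef_pos: [0.5867, -0.0708, 0.0971]
ee_rot: [-3.133, -0.002, -1.57]
force: [-18.7, 3.6, 59.4]
width: 0.0004
gripper_force: 29.9
```

jog_arm:
  steps:
    - [[255,0,0,-0.1,0,0,0],[130,0,0,-0.25,0,0,0],[130,0,0.3,-0.25,0,0,0],[130,0,0.5,-0.25,0,0,0],[130,0,0.5,-0.25,0,0,0],[130,0,0.5,-0.25,0,0,0]]

```text
t: 12.4
eef_pos: [0.4558, -0.0701, 0.1516]
ee_rot: [-3.141, 0.001, -1.573]
force: [1.3, -1.1, -0.1]
width: 0.0349
gripper_force: 0.0
```

```bash
python3 - <<'E'
from h import *
f=grab('wrist','w6.png');rel(.445,-.1238,.15,-np.pi/2)
im=cv2.imread('pics/w6.png');cv2.imwrite('pics/w6c.png',cv2.convertScaleAbs(cv2.resize(im[0:300,0:560],(784,420),interpolation=cv2.INTER_CUBIC),alpha=1.5))
E
```

```text
pos [ 0.458  -0.0699  0.1519] rot [-3.139e+00  1.000e-03 -1.572e+00] F [0.7 0.3 0.2] w 0.0385 t 12.45
REL [0.2155 0.0518 0.0073] [-0.0029  0.0008 -0.002 ]
```

View pics/w6c.png

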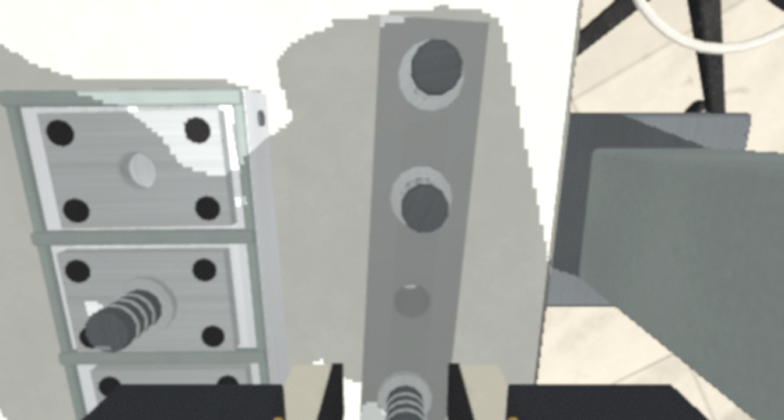

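Pin B is home with its flange flat on the plate. Next pin 3, raw estimate (.445,-.1238).

jog_arm:
  steps:
    - [[130,0.12,0.02,0,0,0,0],[130,0.2155,0.0518,0,0,0,0],[130,0.2155,0.0518,0,0,0,0],[130,0.2155,0.0518,0,0,0,0],[130,0.2155,0.0518,0,0,0,0]]

```text
t: 12.95
eef_pos: [0.4466, -0.1235, 0.1509]
ee_rot: [-3.141, -0.0, -1.573]
force: [0.1, 0.6, 0.6]
width: 0.0429
gripper_force: 0.0
```

```bash
cat >> h.py <<'E'
def disc(f,guess,z,r=.010,win=1.6):
    """centre of the dark handle top near guess, by threshold and contour"""
    g=cv2.cvtColor(f['color'],cv2.COLOR_RGB2GRAY);u,v=proj(f,(*guess,z)).astype(int)
    R=int(win*r*foc(f)/.2);x0,y0=max(u-R,0),max(v-R,0);c=g[y0:v+R,x0:u+R]
    m=(cv2.medianBlur(c,3)<66).astype(np.uint8);m=cv2.morphologyEx(m,cv2.MORPH_OPEN,np.ones((5,5)))
    cs,_=cv2.findContours(m,cv2.RETR_EXTERNAL,cv2.CHAIN_APPROX_NONE)
    k=max(cs,key=cv2.contourArea);(a,b),rr=cv2.minEnclosingCircle(k)
    print('disc px',a+x0,b+y0,rr,'world',onz(f,a+x0,b+y0,z).round(4))
E
python3 - <<'E'
from h import *
f=grab('wrist');rel(.445,-.1238,.069,-np.pi/2);disc(f,(.445,-.1238),.096)
E
```

```text
pos [ 0.4464 -0.1234  0.1508] rot [-3.141 -0.    -1.573] F [-0.8 -0.  -0.2] w 0.0429 t 13.0
REL [0.0016 0.0058 0.3272] [-0.0002 -0.0001 -0.0022]
disc px 286.86842155456543 234.0 15.770373344421387 world [ 0.4447 -0.1245  0.096 ]
```

jog_arm:
  steps:
    - [[130,0.002,0.007,0.15,0,0,0],[130,0.002,0.007,0.325,0,0,0],[130,0.002,0.007,0.325,0,0,0],[130,0.002,0.007,0.325,0,0,0],[255,0.002,0.007,0.325,0,0,0],[255,0.002,0.007,0.325,0,0,0],[255,0.002,0.007,0.325,0,0,0],[255,0.002,0.007,0.325,0,0,0]]
  newtons: 40

```text
t: 13.8
eef_pos: [0.4446, -0.1243, 0.0706]
ee_rot: [-3.14, 0.0, -1.573]
force: [-1.4, 1.8, 6.7]
width: 0.0194
gripper_force: 40.0
```

jog_arm:
  steps:
    - [[255,0,0,0,0,0,0],[255,0,0,0,0,0,0],[255,0,0,-0.1,0,0,0],[255,0,0,-0.25,0,0,0],[255,0,0,-0.35,0,0,0],[255,0,0,-0.35,0,0,0],[255,0,0,-0.35,0,0,0]]

```text
t: 14.5
eef_pos: [0.444, -0.1242, 0.1575]
ee_rot: [-3.14, 0.001, -1.573]
force: [0.4, -0.9, -1.1]
width: 0.0194
gripper_force: 40.0
```

```bash
python3 - <<'E'
from h import *
rel(.583,-.136,.155,-np.pi/2)
E
```

```text
pos [ 0.444  -0.1242  0.1575] rot [-3.140e+00  1.000e-03 -1.573e+00] F [ 0.4 -0.9 -1.1] w 0.0194 t 14.5
REL [ 0.046  -0.556   0.0107] [-0.002   0.0007 -0.0031]
```

jog_arm:
  steps:
    - [[255,0.046,-0.2,0,0,0,0],[255,0.046,-0.4,0,0,0,0],[255,0.046,-0.552,0,0,0,0],[255,0.046,-0.552,0,0,0,0],[255,0.046,-0.552,0,0,0,0],[255,0.046,-0.552,0.06,0,0,0],[255,0.046,-0.552,0.11,0,0,0],[255,0.046,-0.552,0.11,0,0,0]]

```text
t: 15.3
eef_pos: [0.5796, -0.136, 0.1272]
ee_rot: [3.137, 0.0, -1.573]
force: [-0.3, 0.7, -2.0]
width: 0.0188
gripper_force: 40.0
```

```bash
python3 - <<'E'
from h import *
f=grab('wrist','w7.png');rel(.583,-.136,.11,-np.pi/2)
im=cv2.imread('pics/w7.png');cv2.imwrite('pics/w7c.png',cv2.convertScaleAbs(cv2.resize(im[120:320,180:400],(660,600),interpolation=cv2.INTER_CUBIC),alpha=1.4))
E
```

```text
pos [ 0.5805 -0.1361  0.1285] rot [ 3.139 -0.    -1.573] F [-0.1  1.2 -1.8] w 0.0191 t 15.35
REL [-0.0004 -0.0101  0.074 ] [ 0.0034 -0.0001 -0.0027]
```

View pics/w7c.png

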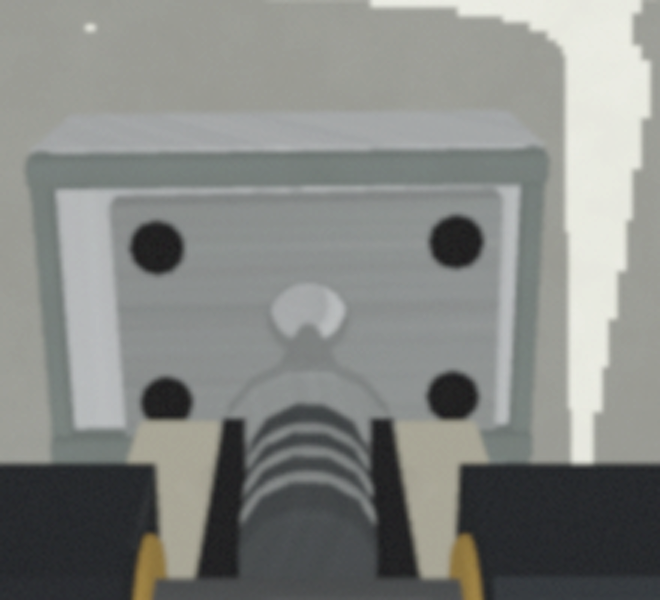

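jog_arm:
  steps:
    - [[255,0,0,0.02,0,0,0],[255,0,0,0.04,0,0,0],[255,0,-0.002,0.06,0,0,0],[255,0,-0.004,0.08,0,0,0],[255,0,-0.004,0.1,0,0,0],[255,0,-0.004,0.12,0,0,0],[255,0,-0.004,0.14,0,0,0],[255,0,-0.004,0.14,0,0,0]]

```text
t: 16.15
eef_pos: [0.5824, -0.1361, 0.0936]
ee_rot: [3.14, -0.0, -1.573]
force: [-1.8, 0.7, -1.2]
width: 0.0193
gripper_force: 40.0
```

jog_arm:
  steps:
    - [[255,0,-0.002,0.02,0,0,0],[255,0,-0.002,0.04,0,0,0],[255,0,-0.002,0.06,0,0,0],[255,0,-0.002,0.07,0,0,0],[255,0,-0.002,0.08,0,0,0],[255,0,-0.002,0.085,0,0,0],[255,0,-0.002,0.085,0,0,0]]

```text
t: 16.85
eef_pos: [0.5836, -0.1361, 0.0732]
ee_rot: [-3.142, -0.0, -1.573]
force: [0.2, -0.4, -1.3]
width: 0.0192
gripper_force: 40.0
```

Nearly home, no jamming. Go the last mm, release, rise and close.

jog_arm:
  steps:
    - [[255,0,0,0.01,0,0,0],[255,0,0,0.01,0,0,0],[130,0,0,0,0,0,0],[130,0,0,0,0,0,0],[130,0,0,0,0,0,0],[130,0,0,-0.15,0,0,0],[255,0,0,-0.22,0,0,0],[255,0,0,-0.22,0,0,0]]

```text
t: 17.65
eef_pos: [0.5855, -0.1361, 0.1313]
ee_rot: [-3.136, -0.0, -1.572]
force: [-0.0, -0.7, 1.0]
width: 0.032
gripper_force: 0.0
```

jog_arm:
  steps:
    - [[255,0,0,0,0,0,0],[255,0,0,0,0,0,0],[255,0,0,0,0,0,0],[255,0,0,0,0,0,0],[255,0,0,0.06,0,0,0],[255,0,0,0.1,0,0,0],[255,0,0,0.115,0,0,0],[255,0,0,0.115,0,0,0]]

```text
t: 18.45
eef_pos: [0.583, -0.1361, 0.0987]
ee_rot: [3.14, -0.0, -1.573]
force: [-0.4, -0.5, -0.6]
width: 0.0
gripper_force: 0.0
```

jog_arm:
  steps:
    - [[255,0,0,0.008,0,0,0],[255,0,0,0.012,0,0,0],[255,0,0,0.014,0,0,0]]

```text
t: 18.75
eef_pos: [0.5841, -0.1362, 0.0973]
ee_rot: [-3.14, -0.0, -1.572]
force: [-2.8, 1.1, 9.0]
width: 0.0006
gripper_force: 4.5
```

jog_arm:
  steps:
    - [[255,0,0,-0.1,0,0,0],[130,0,0,-0.23,0,0,0],[130,-0.1,0.3,-0.23,0,0,0],[130,-0.3,0.5,-0.23,0,0,0],[130,-0.476,0.524,-0.23,0,0,0],[130,-0.476,0.524,-0.23,0,0,0],[130,-0.476,0.524,-0.23,0,0,0]]

```text
t: 19.45
eef_pos: [0.4512, -0.0145, 0.1546]
ee_rot: [-3.14, 0.001, -1.57]
force: [0.5, -0.6, 1.1]
width: 0.0409
gripper_force: 0.0
```

```bash
python3 - <<'E'
from h import *
f=grab('wrist','w8.png');rel(.452,-.0175,.069,-np.pi/2);disc(f,(.452,-.0175),.096)
E
```

```text
pos [ 0.4524 -0.0153  0.1546] rot [-3.139e+00  1.000e-03 -1.569e+00] F [0.5 0.3 0.2] w 0.0417 t 19.5
REL [0.009  0.0025 0.3424] [-0.0029  0.0012  0.0019]
disc px 282.1946907043457 229.3163719177246 15.268957138061523 world [ 0.4523 -0.017   0.096 ]
```

jog_arm:
  steps:
    - [[130,0,0,0.15,0,0,0],[130,0,0,0.335,0,0,0],[130,0,0,0.335,0,0,0],[130,0,0,0.335,0,0,0],[255,0,0,0.335,0,0,0],[255,0,0,0.335,0,0,0],[255,0,0,0.335,0,0,0],[255,0,0,0.335,0,0,0]]
  newtons: 40

```text
t: 20.3
eef_pos: [0.4527, -0.0168, 0.0708]
ee_rot: [-3.141, 0.0, -1.573]
force: [-2.9, 1.0, 8.7]
width: 0.019
gripper_force: 40.0
```

jog_arm:
  steps:
    - [[255,0,0,0,0,0,0],[255,0,0,0,0,0,0],[255,0,0,-0.1,0,0,0],[255,0,0,-0.25,0,0,0],[255,0,0,-0.35,0,0,0],[255,0,0,-0.35,0,0,0],[255,0,0,-0.35,0,0,0]]

```text
t: 21.0
eef_pos: [0.4528, -0.0166, 0.1578]
ee_rot: [-3.14, 0.001, -1.573]
force: [0.3, 0.4, -1.2]
width: 0.0191
gripper_force: 39.9
```

```bash
python3 - <<'E'
from h import *
rel(.5815,-.0045,.155,-np.pi/2)
E
```

```text
pos [ 0.4528 -0.0166  0.1578] rot [-3.140e+00  1.000e-03 -1.573e+00] F [ 0.3  0.4 -1.2] w 0.0191 t 21.0
REL [-0.0495 -0.5147  0.0121] [-0.002   0.0013 -0.0028]
```

jog_arm:
  steps:
    - [[255,-0.048,-0.2,0,0,0,0],[255,-0.048,-0.4,0,0,0,0],[255,-0.048,-0.515,0,0,0,0],[255,-0.048,-0.515,0,0,0,0],[255,-0.048,-0.515,0,0,0,0],[255,-0.048,-0.515,0.06,0,0,0],[255,-0.048,-0.515,0.11,0,0,0],[255,-0.048,-0.515,0.11,0,0,0]]

```text
t: 21.8
eef_pos: [0.5791, -0.0054, 0.1276]
ee_rot: [3.137, -0.001, -1.573]
force: [0.6, 0.2, -1.3]
width: 0.019
gripper_force: 39.9
```

```bash
python3 - <<'E'
from h import *
f=grab('wrist','w9.png');rel(.583,-.0043,.11,-np.pi/2)
im=cv2.imread('pics/w9.png');cv2.imwrite('pics/w9c.png',cv2.convertScaleAbs(cv2.resize(im[20:320,180:400],(440,600),interpolation=cv2.INTER_CUBIC),alpha=1.4))
E
```

```text
pos [ 0.5801 -0.0053  0.1288] rot [ 3.139e+00 -1.000e-03 -1.573e+00] F [ 0.6  0.6 -0.6] w 0.0192 t 21.85
REL [-0.0041 -0.0118  0.0753] [ 0.0031 -0.0008 -0.0025]
```

View pics/w9c.png

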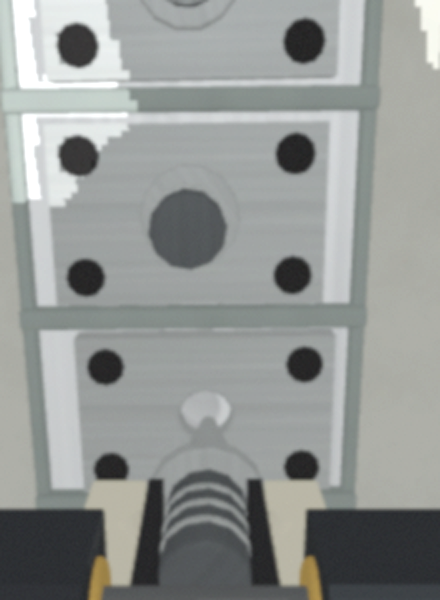

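Plate B is centred in its lane with its pin upright. Pin 1's tip at (206,420) is on plate A's hole (206,410). Descend.

jog_arm:
  steps:
    - [[255,0,0,0.02,0,0,0],[255,0,0,0.04,0,0,0],[255,-0.001,-0.002,0.06,0,0,0],[255,-0.002,-0.004,0.08,0,0,0],[255,-0.002,-0.005,0.1,0,0,0],[255,-0.002,-0.005,0.12,0,0,0],[255,-0.002,-0.005,0.14,0,0,0],[255,-0.002,-0.005,0.14,0,0,0]]

```text
t: 22.65
eef_pos: [0.5819, -0.0048, 0.0937]
ee_rot: [3.14, -0.0, -1.573]
force: [-1.0, -0.9, -0.7]
width: 0.0194
gripper_force: 39.9
```

jog_arm:
  steps:
    - [[255,0,-0.002,0.02,0,0,0],[255,0,-0.002,0.04,0,0,0],[255,0,-0.002,0.06,0,0,0],[255,0,-0.002,0.07,0,0,0],[255,0,-0.002,0.08,0,0,0],[255,0,-0.002,0.085,0,0,0],[255,0,-0.002,0.085,0,0,0]]

```text
t: 23.35
eef_pos: [0.5832, -0.0046, 0.0734]
ee_rot: [3.141, -0.0, -1.573]
force: [-1.3, -0.0, -1.5]
width: 0.0192
gripper_force: 39.9
```

jog_arm:
  steps:
    - [[255,0,0,0.01,0,0,0],[255,0,0,0.01,0,0,0],[130,0,0,0,0,0,0],[130,0,0,0,0,0,0],[130,0,0,0,0,0,0],[130,0,0,-0.15,0,0,0],[255,0,0,-0.22,0,0,0],[255,0,0,-0.22,0,0,0]]

```text
t: 24.15
eef_pos: [0.5854, -0.0041, 0.1316]
ee_rot: [-3.136, 0.001, -1.572]
force: [0.4, -0.1, 0.3]
width: 0.032
gripper_force: 0.0
```

jog_arm:
  steps:
    - [[255,0,0,0,0,0,0],[255,0,0,0,0,0,0],[255,0,0,0,0,0,0],[255,0,0,0,0,0,0],[255,0,0,0.06,0,0,0],[255,0,0,0.1,0,0,0],[255,0,0,0.115,0,0,0],[255,0,0,0.115,0,0,0]]

```text
t: 24.95
eef_pos: [0.5828, -0.0048, 0.0989]
ee_rot: [3.14, -0.001, -1.573]
force: [-0.1, -0.7, 0.0]
width: 0.0003
gripper_force: 0.0
```

jog_arm:
  steps:
    - [[255,0,0,0.008,0,0,0],[255,0,0,0.012,0,0,0],[255,0,0,0.014,0,0,0]]

```text
t: 25.25
eef_pos: [0.5838, -0.0046, 0.0973]
ee_rot: [-3.14, -0.0, -1.573]
force: [-2.2, -0.4, 8.3]
width: 0.0001
gripper_force: 4.1
```

```bash
python3 - <<'E'
from h import *
import pickle
f=grab('top','top1.png');pickle.dump(f,open('top1.pkl','wb'))
rel(.46,.1,.25,-2.4);print(arm.get_state()['q'].round(3))
im=cv2.imread('pics/top1.png')
hsv=cv2.cvtColor(im,cv2.COLOR_BGR2HSV)
old=cv2.imread('pics/top0.png');d=cv2.absdiff(im,old).max(2)
print('diff cover region',d[235:280,150:225].mean())
E
```

```text
pos [ 0.5838 -0.0045  0.0974] rot [-3.14   0.    -1.572] F [-1.   0.3  4.5] w 0.0004 t 25.3
REL [-0.4173  0.4951 -0.6112] [-1.6000e-03  7.0000e-04  1.0536e+00]
[ 0.327  0.325 -0.361  0.001 -0.884 -0.329]
diff cover region 86.68562962962963
```

All three plates pinned. Now to the cover.

jog_arm:
  steps:
    - [[0,0,0,-0.2,0,0,0],[0,0,0.1,-0.4,0,0,0.1],[0,-0.1,0.3,-0.6,0,0,0.3],[0,-0.3,0.5,-0.61,0,0,0.5],[0,-0.5,0.576,-0.61,0,0,0.7],[0,-0.7,0.576,-0.61,0,0,0.9],[0,-0.818,0.576,-0.61,0,0,1],[0,-0.818,0.576,-0.61,0,0,1]]

```text
t: 26.1
eef_pos: [0.439, 0.2018, 0.25]
ee_rot: [3.142, 0.002, -2.363]
force: [1.4, -0.0, 0.4]
width: 0.0587
gripper_force: 0.0
```

jog_arm:
  steps:
    - [[0,0,0,0,0,0,0.2],[0,0,0,0,0,0,0.4],[0,0,0,0,0,0,0.6],[0,0,0,0,0,0,0.8],[0,0,0,0,0,0,1],[0,0,0,0,0,0,1],[0,0,0,0,0,0,1]]

```text
t: 26.8
eef_pos: [0.4397, 0.2003, 0.2492]
ee_rot: [3.141, 0.001, 3.139]
force: [-0.6, -0.1, 0.1]
width: 0.0874
gripper_force: 0.0
```

```bash
python3 - <<'E'
from h import *
import pickle
f=grab('wrist','w10.png');pickle.dump(f,open('w10.pkl','wb'));rel(.469,.232,.25,-np.pi);print(arm.get_state()['q'].round(2))
im=cv2.imread('pics/w10.png');cv2.imwrite('pics/w10c.png',cv2.resize(im,(800,600),interpolation=cv2.INTER_CUBIC))
E
```

```text
pos [0.4397 0.2002 0.2491] rot [3.141 0.    3.141] F [ 0.3  0.7 -0.1] w 0.0878 t 26.85
REL [-0.117   0.1273 -0.0034] [ 0.0006  0.0006 -0.0012]
[ 0.84  0.02 -0.36  0.   -1.19 -2.41]
```

View pics/w10c.png

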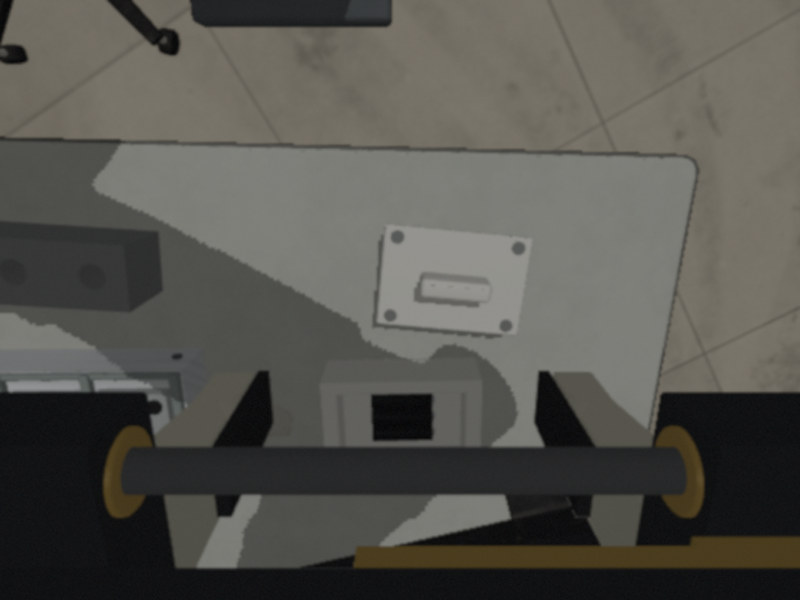

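Cover discs at (398,237), (519,248), (506,326), (391,315); bar (420–491, 275–302); pack near (402,410). Compute positions.

```bash
python3 - <<'E'
from h import *
import pickle
f=pickle.load(open('w10.pkl','rb'))
P=[onz(f,u*.7,v*.7,.0295) for u,v in [(398,237),(519,248),(506,326),(391,315)]]
for p in P: print(p.round(4))
c=np.mean(P,0);print('c',c.round(4),[np.linalg.norm(P[i]-P[(i+1)%4]).round(4) for i in range(4)])
e=P[1]-P[0]+P[2]-P[3];print('yaw of +y axis', np.arctan2(-e[0],e[1]))
for u,v in [(420,286),(491,292)]: print('bar',onz(f,u*.7,v*.7,.0535).round(4))
for u,v in [(321,381),(480,381)]: print('pack',onz(f,u*.7,v*.7,.045).round(4))
E
```

```text
[0.4295 0.1967 0.0295]
[0.4377 0.2841 0.0295]
[0.4978 0.2782 0.0295]
[0.4888 0.1912 0.0295]
c [0.4634 0.2376 0.0295] [np.float64(0.0878), np.float64(0.0604), np.float64(0.0875), np.float64(0.0596)]
yaw of +y axis -0.09818044155016079
bar [0.4592 0.212  0.0535]
bar [0.4636 0.2614 0.0535]
pack [0.5359 0.1384 0.045 ]
pack [0.5361 0.258  0.045 ]
```

jog_arm:
  steps:
    - [[0,-0.091,0.148,0.2,0,0,0.125],[0,-0.091,0.148,0.3,0,0,0.125],[0,-0.091,0.148,0.396,0,0,0.125],[0,-0.091,0.148,0.396,0,0,0.125],[0,-0.091,0.148,0.396,0,0,0.125]]

```text
t: 27.35
eef_pos: [0.4628, 0.2372, 0.1504]
ee_rot: [-3.141, 0.0, 3.043]
force: [-0.3, -0.1, 0.9]
width: 0.0877
gripper_force: 0.0
```

```bash
cat >> h.py <<'E'
def coverdiscs(f,c,yaw,z):
    g=cv2.cvtColor(f['color'],cv2.COLOR_RGB2GRAY);P=[];R2=np.array([[np.cos(yaw),-np.sin(yaw)],[np.sin(yaw),np.cos(yaw)]])
    for o in [(-.03,-.044),(-.03,.044),(.03,-.044),(.03,.044)]:
        q=R2@o+c;u,v=proj(f,(*q,z)).astype(int)
        if not(14<u<546 and 14<v<406): P.append(None);continue
        w=cv2.GaussianBlur(g[v-13:v+14,u-13:u+14],(3,3),0);m=(w<(int(w.max())*.55+int(w.min())*.45)).astype(np.uint8)
        n,l,s,ce=cv2.connectedComponentsWithStats(m);k=min(range(1,n),key=lambda i:np.hypot(*(ce[i]-13))) if n>1 else None
        if k is None: P.append(None);continue
        p=onz(f,ce[k][0]+u-13,ce[k][1]+v-13,z);P.append(p[:2]);print('disc',p.round(4),'area',s[k][4])
    return P
E
python3 - <<'E'
from h import *
f=grab('wrist','w11.png')
coverdiscs(f,np.array([.4634,.2376]),-.098,.0295)
rel(.4625,.2372,.032,-np.pi-.098)
E
```

```text
disc [0.429  0.196  0.0295] area 126
disc [0.4375 0.2835 0.0295] area 128
disc [0.4887 0.1902 0.0295] area 109
disc [0.4996 0.2806 0.0295] area 518
pos [0.4632 0.2376 0.1513] rot [3.141e+00 1.000e-03 3.042e+00] F [0.7 1.1 0.5] w 0.0878 t 27.4
REL [ 0.0034 -0.0021  0.4771] [ 0.0012  0.0018 -0.0017]
```

jog_arm:
  steps:
    - [[0,0,-0.002,0.15,0,0,0],[0,0,-0.002,0.3,0,0,0],[0,0,-0.002,0.42,0,0,0],[0,0,-0.002,0.472,0,0,0],[0,0,-0.002,0.472,0,0,0],[0,0,-0.002,0.472,0,0,0],[255,0,-0.002,0.472,0,0,0],[255,0,-0.002,0.472,0,0,0]]
  newtons: 30

```text
t: 28.2
eef_pos: [0.4632, 0.2374, 0.0333]
ee_rot: [3.139, 0.002, 3.042]
force: [0.4, 0.2, 0.6]
width: 0.0764
gripper_force: 0.0
```

jog_arm:
  steps:
    - [[255,0,0,0,0,0,0],[255,0,0,0,0,0,0],[255,0,0,0,0,0,0],[255,0,0,0,0,0,0],[255,0,0,0,0,0,0],[255,0,0,0,0,0,0],[255,0,0,0,0,0,0]]

```text
t: 28.9
eef_pos: [0.4625, 0.2367, 0.0319]
ee_rot: [3.142, 0.0, 3.041]
force: [-0.3, 0.6, 3.7]
width: 0.0498
gripper_force: 30.0
```

jog_arm:
  steps:
    - [[255,0,0,-0.05,0,0,0],[255,0,0,-0.2,0,0,0],[255,0,0,-0.4,0,0,0],[255,0,0,-0.6,0,0,0],[255,-0.05,-0.1,-0.8,0,0,-0.05],[255,-0.15,-0.3,-0.872,0,0,-0.1],[255,-0.22,-0.5,-0.872,0,0,-0.128],[255,-0.26,-0.68,-0.872,0,0,-0.128]]

```text
t: 29.7
eef_pos: [0.5089, 0.072, 0.2504]
ee_rot: [3.141, 0.002, -3.139]
force: [1.4, -0.7, -1.3]
width: 0.0499
gripper_force: 30.0
```

jog_arm:
  steps:
    - [[255,0,0,0,0,0,0],[255,0,0,0,0,0,0],[255,0,0,0,0,0,0]]

```text
t: 30.0
eef_pos: [0.508, 0.0734, 0.2492]
ee_rot: [-3.142, -0.001, -3.142]
force: [-0.7, 0.6, -0.1]
width: 0.0494
gripper_force: 30.0
```

```bash
python3 - <<'E'
from h import *
import pickle
f=grab('wrist','w12.png');pickle.dump(f,open('w12.pkl','wb'));rel(.51,.06,.25,np.pi)
im=cv2.imread('pics/w12.png');cv2.imwrite('pics/w12c.png',cv2.convertScaleAbs(cv2.resize(im,(800,600),interpolation=cv2.INTER_CUBIC),alpha=1.3))
E
```

```text
pos [0.5081 0.0738 0.2492] rot [-3.142e+00 -1.000e-03 -3.141e+00] F [-0.3 -0.  -1.2] w 0.0495 t 30.05
REL [-0.0077 -0.0552 -0.0032] [-0.0001 -0.0006  0.0013]
```

View pics/w12c.png

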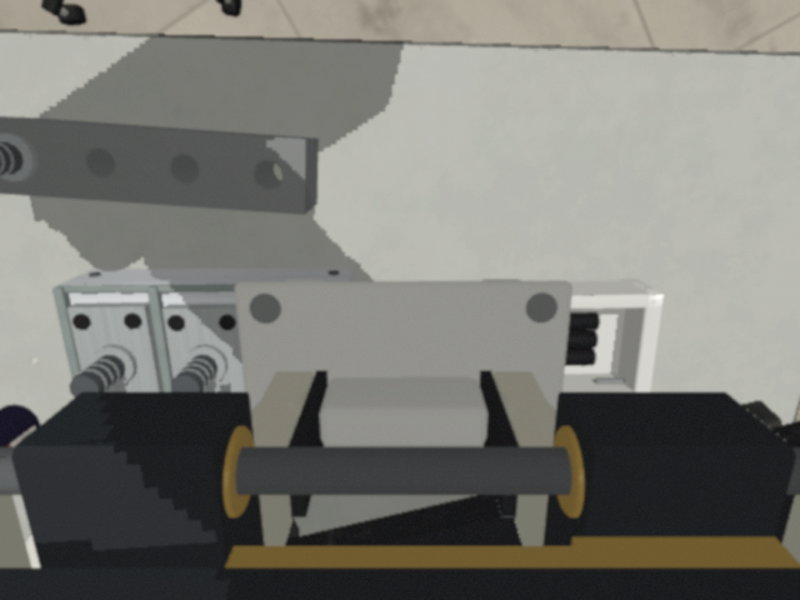

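The cover hides half the pack; discs in hand at (265,308),(541,308). Move further aside.

jog_arm:
  steps:
    - [[255,-0.1,-0.15,0,0,0,0],[255,-0.21,-0.3,0,0,0,0],[255,-0.21,-0.3,0,0,0,0],[255,-0.21,-0.3,0,0,0,0],[255,-0.21,-0.3,0,0,0,0],[255,-0.21,-0.3,0,0,0,0]]

```text
t: 30.65
eef_pos: [0.5604, -0.0007, 0.2496]
ee_rot: [3.141, 0.0, -3.139]
force: [-0.1, -0.1, -1.8]
width: 0.0495
gripper_force: 30.0
```

```bash
python3 - <<'E'
from h import *
import pickle
f=grab('wrist','w13.png');pickle.dump(f,open('w13.pkl','wb'));rel(.56,.0,.25,np.pi)
im=cv2.imread('pics/w13.png');cv2.imwrite('pics/w13c.png',cv2.convertScaleAbs(cv2.resize(im[130:290,360:560],(750,600),interpolation=cv2.INTER_CUBIC),alpha=1.2))
E
```

```text
pos [ 0.5604 -0.0007  0.2498] rot [ 3.141  0.    -3.14 ] F [-0.1 -0.3 -1.6] w 0.0496 t 30.7
REL [ 0.0017  0.003  -0.001 ] [0.0003 0.0003 0.0026]
```

View pics/w13c.png

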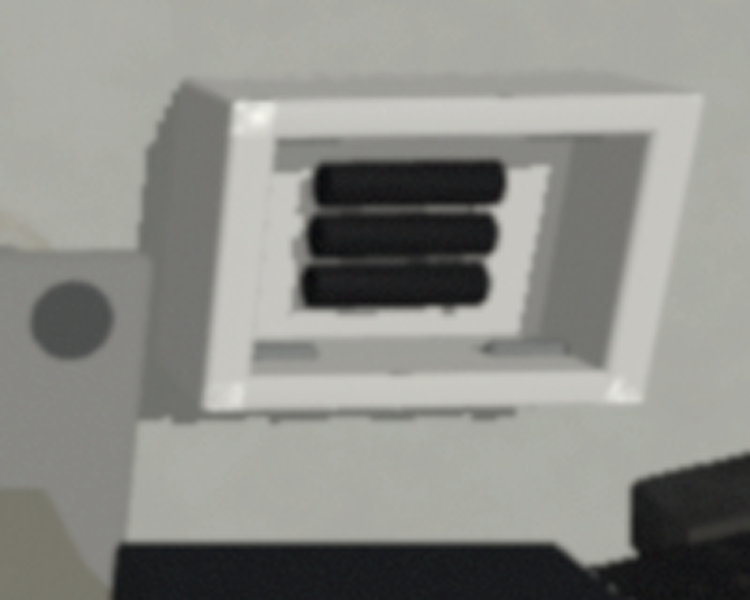

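```bash
python3 - <<'E'
from h import *
import pickle
f=pickle.load(open('w13.pkl','rb'))
for L in ([(233,100),(703,94),(641,403),(205,410)],[(275,138),(655,132),(607,368),(252,376)]):
    P=np.array([onz(f,360+u/3.75,130+v/3.75,.045) for u,v in L]);print(P[:,:2].round(4),P.mean(0).round(4),[np.linalg.norm(P[i]-P[(i+1)%4]).round(4) for i in range(4)])
    e=P[1]-P[0]+P[2]-P[3];print('yaw',np.arctan2(-e[0],e[1]),'from x sides',[np.arctan2((P[j]-P[i])[1],(P[j]-P[i])[0]) for i,j in((0,3),(1,2))])
f=pickle.load(open('w12.pkl','rb'))
P=[onz(f,u*.7,v*.7,.2468) for u,v in[(265,308),(541,308)]];print('discs w12 rel TCP',[(p-[.5081,.0738,.2492]).round(4) for p in P])
E
```

```text
[[0.5377 0.1361]
 [0.5358 0.2581]
 [0.6223 0.26  ]
 [0.6247 0.1386]] [0.5801 0.1982 0.045 ] [np.float64(0.1221), np.float64(0.0864), np.float64(0.1215), np.float64(0.087)]
yaw 0.01786608732671881 from x sides [np.float64(0.028455970843601852), np.float64(0.02194386361189416)]
[[0.5477 0.1483]
 [0.5458 0.2478]
 [0.6119 0.2485]
 [0.6145 0.1505]] [0.58   0.1987 0.045 ] [np.float64(0.0995), np.float64(0.066), np.float64(0.098), np.float64(0.0668)]
yaw 0.02284043770180313 from x sides [np.float64(0.032236735472907535), np.float64(0.01032218586867748)]
discs w12 rel TCP [array([-0.0292, -0.0442, -0.0024]), array([-0.0293,  0.0435, -0.0024])]
```

jog_arm:
  steps:
    - [[255,0,0.2,0,0,0,0],[255,0,0.4,0,0,0,0],[255,-0.04,0.6,0,0,0,0],[255,-0.076,0.799,0.1,0,0,-0.015],[255,-0.076,0.799,0.25,0,0,-0.015],[255,-0.076,0.799,0.4,0,0,-0.015],[255,-0.076,0.799,0.52,0,0,-0.015],[255,-0.076,0.799,0.52,0,0,-0.015]]

```text
t: 31.5
eef_pos: [0.5766, 0.1974, 0.1154]
ee_rot: [-3.138, -0.007, -3.129]
force: [-0.2, -0.5, -0.9]
width: 0.0497
gripper_force: 30.0
```

jog_arm:
  steps:
    - [[255,0,0,0,0,0,0],[255,0,0,0,0,0,0]]

```text
t: 31.7
eef_pos: [0.5809, 0.1987, 0.122]
ee_rot: [3.14, 0.003, -3.129]
force: [-0.3, 0.6, -0.9]
width: 0.0498
gripper_force: 30.0
```

```bash
python3 - <<'E'
from h import *
import pickle
f=grab('wrist','w14.png');pickle.dump(f,open('w14.pkl','wb'));rel(.5795,.199,.0775,np.pi+.012)
im=cv2.imread('pics/w14.png');cv2.imwrite('pics/w14c.png',cv2.convertScaleAbs(cv2.resize(im[80:290,100:460],(800,467),interpolation=cv2.INTER_CUBIC),alpha=1.3))
E
```

```text
pos [0.5809 0.1987 0.122 ] rot [ 3.140e+00  3.000e-03 -3.129e+00] F [-0.2 -0.  -1.1] w 0.0495 t 31.75
REL [0.0061 0.001  0.178 ] [0.0024 0.0042 0.0006]
```

View pics/w14c.png

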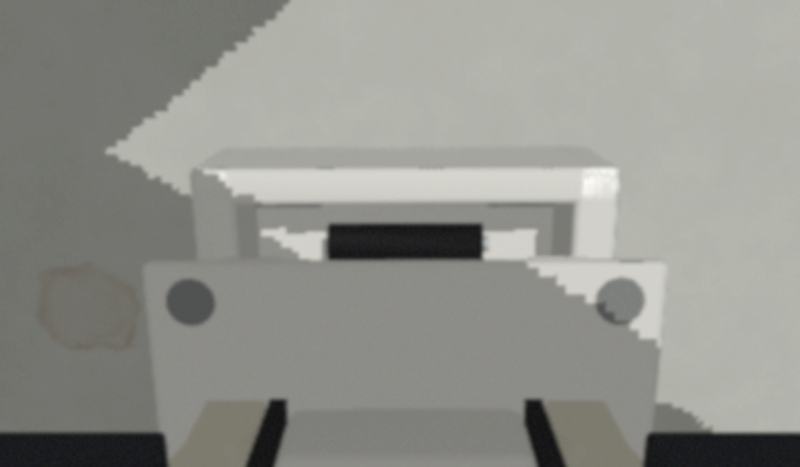

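```bash
python3 - <<'E'
from h import *
import pickle
f=pickle.load(open('w14.pkl','rb'));s=2.2222
for u,v,z in [(192,168,.045),(619,168,.045),(240,203,.045),(573,203,.045),(190,301,.1196),(620,300,.1196),(145,263,.1196),(666,263,.1196)]: print(u,v,onz(f,100+u/s,80+v/s,z).round(4))
E
```

```text
192 168 [0.5376 0.1379 0.045 ]
619 168 [0.536  0.2593 0.045 ]
240 203 [0.5475 0.151  0.045 ]
573 203 [0.5463 0.2469 0.045 ]
190 301 [0.5521 0.1547 0.1196]
620 300 [0.5507 0.2424 0.1196]
145 263 [0.5442 0.1462 0.1196]
666 263 [0.5428 0.2509 0.1196]
```

jog_arm:
  steps:
    - [[255,0,0,0.1,0,0,0],[255,0,0,0.13,0,0,0],[255,0,0,0.13,0,0,0],[255,0,0,0.13,0,0,0],[255,0,0,0.13,0,0,0]]

```text
t: 32.25
eef_pos: [0.5804, 0.1982, 0.0882]
ee_rot: [3.141, 0.002, -3.129]
force: [0.1, -0.2, -0.4]
width: 0.0494
gripper_force: 30.0
```

jog_arm:
  steps:
    - [[255,0.002,0.002,0.02,0,0,0],[255,0.002,0.002,0.04,0,0,0],[255,0.002,0.002,0.06,0,0,0],[255,0.002,0.002,0.075,0,0,0],[255,0.002,0.002,0.085,0,0,0],[255,0.002,0.002,0.085,0,0,0]]

```text
t: 32.85
eef_pos: [0.5789, 0.1982, 0.0652]
ee_rot: [-3.141, -0.001, -3.13]
force: [0.2, 0.3, -1.3]
width: 0.0496
gripper_force: 30.0
```

Feet are inside the bay. Lower to the catches, release, rise.

jog_arm:
  steps:
    - [[255,0,0,0.01,0,0,0],[255,0,0,0.015,0,0,0],[0,0,0,0.015,0,0,0],[0,0,0,0.015,0,0,0],[0,0,0,0,0,0,0],[0,0,0,-0.1,0,0,0],[0,0,0,-0.25,0,0,0],[0,0,0,-0.25,0,0,0]]

```text
t: 33.65
eef_pos: [0.582, 0.1998, 0.1339]
ee_rot: [3.138, 0.008, -3.128]
force: [0.3, -0.0, 0.7]
width: 0.0866
gripper_force: 0.0
```

jog_arm:
  steps:
    - [[255,0,0,0,0,0,0],[255,0,0,0,0,0,0],[255,0,0,0,0,0,0],[255,0,0,0,0,0,0],[255,0,0,0,0,0,0],[255,0,0,0,0,0,0]]

```text
t: 34.25
eef_pos: [0.5791, 0.1983, 0.1279]
ee_rot: [-3.141, -0.001, -3.13]
force: [-0.2, 0.2, 1.4]
width: 0.0454
gripper_force: 0.0
```

```bash
python3 - <<'E'
from h import *
f=grab('wrist','w15.png')
coverdiscs(f,np.array([.5800,.1985]),.013,.060)
rel(.55,.155,.08,np.pi+.013)
E
```

```text
disc [0.5509 0.1534 0.06  ] area 679
disc [0.5497 0.2419 0.06  ] area 192
disc [0.613  0.1604 0.06  ] area 181
disc [0.6109 0.242  0.06  ] area 577
pos [0.5791 0.1983 0.128 ] rot [-3.141 -0.    -3.13 ] F [ 0.4 -0.7 -0.1] w 0.0412 t 34.3
REL [ 0.1185 -0.1718  0.1922] [-0.0004 -0.0005 -0.0012]
```

jog_arm:
  steps:
    - [[255,0.117,-0.177,0,0,0,0],[255,0.117,-0.177,0,0,0,0],[255,0.117,-0.177,0,0,0,0],[255,0.117,-0.177,0.15,0,0,0],[255,0.117,-0.177,0.24,0,0,0],[255,0.117,-0.177,0.265,0,0,0],[255,0.117,-0.177,0.27,0,0,0],[255,0.117,-0.177,0.275,0,0,0]]

```text
t: 35.1
eef_pos: [0.5514, 0.1544, 0.0604]
ee_rot: [3.141, 0.001, -3.129]
force: [0.3, -0.5, 0.6]
width: 0.0005
gripper_force: 0.0
```

jog_arm:
  steps:
    - [[255,0,0,0.004,0,0,0],[255,0,0,0.008,0,0,0],[255,0,0,0.008,0,0,0]]

```text
t: 35.4
eef_pos: [0.551, 0.1541, 0.0584]
ee_rot: [3.141, 0.001, -3.129]
force: [0.8, 0.1, 2.5]
width: 0.0004
gripper_force: 1.2
```

jog_arm:
  steps:
    - [[255,0,0,0.004,0,0,0],[255,0,0,0.008,0,0,0],[255,0,0,0.012,0,0,0],[255,0,0,0.012,0,0,0]]

```text
t: 35.8
eef_pos: [0.5504, 0.1538, 0.0542]
ee_rot: [3.142, -0.0, -3.13]
force: [0.0, -0.6, -0.0]
width: 0.0004
gripper_force: 0.0
```

jog_arm:
  steps:
    - [[255,0,0,0.004,0,0,0],[255,0,0,0.008,0,0,0],[255,0,0,0.008,0,0,0]]

```text
t: 36.1
eef_pos: [0.5508, 0.1539, 0.0528]
ee_rot: [3.142, 0.0, -3.129]
force: [-0.5, 0.5, 4.4]
width: 0.0003
gripper_force: 2.1
```

jog_arm:
  steps:
    - [[255,0,0,0.006,0,0,0],[255,0,0,0.01,0,0,0],[255,0,0,0.01,0,0,0],[255,0,0,0.01,0,0,0]]

```text
t: 36.5
eef_pos: [0.551, 0.1539, 0.0521]
ee_rot: [3.141, 0.002, -3.129]
force: [-6.1, -1.1, 19.8]
width: 0.0002
gripper_force: 10.4
```

jog_arm:
  steps:
    - [[255,0,0,-0.1,0,0,0],[255,0.003,0.2,-0.1,0,0,0],[255,0.005,0.352,-0.1,0,0,0],[255,0.005,0.352,-0.1,0,0,0],[255,0.005,0.352,-0.06,0,0,0],[255,0.005,0.352,-0.04,0,0,0],[255,0.005,0.352,-0.036,0,0,0],[255,0.005,0.352,-0.032,0,0,0]]

```text
t: 37.3
eef_pos: [0.5481, 0.2407, 0.0575]
ee_rot: [-3.141, -0.001, -3.131]
force: [-0.1, -0.9, 0.4]
width: 0.0005
gripper_force: 0.0
```

jog_arm:
  steps:
    - [[255,0,0,0.004,0,0,0],[255,0,0,0.008,0,0,0],[255,0,0,0.012,0,0,0],[255,0,0,0.012,0,0,0]]

```text
t: 37.7
eef_pos: [0.5482, 0.2417, 0.0551]
ee_rot: [3.142, 0.0, -3.13]
force: [-0.7, 0.3, 0.2]
width: 0.0004
gripper_force: 0.0
```

jog_arm:
  steps:
    - [[255,0,0,0.004,0,0,0],[255,0,0,0.008,0,0,0],[255,0,0,0.012,0,0,0],[255,0,0,0.012,0,0,0]]

```text
t: 38.1
eef_pos: [0.5484, 0.2419, 0.0526]
ee_rot: [3.141, 0.001, -3.129]
force: [-0.9, -1.0, 4.9]
width: 0.0007
gripper_force: 2.7
```

jog_arm:
  steps:
    - [[255,0,0,0.004,0,0,0],[255,0,0,0.008,0,0,0],[255,0,0,0.008,0,0,0]]

```text
t: 38.4
eef_pos: [0.5485, 0.242, 0.0521]
ee_rot: [3.141, 0.001, -3.129]
force: [-7.4, -0.9, 17.6]
width: 0.0008
gripper_force: 8.9
```

```bash
python3 - <<'E'
from h import *
import pickle
f=pickle.load(open('top0.pkl','rb'));g=pickle.load(open('w2.pkl','rb'))
def plane(f,a,b):
    o,d=ray(f,*a);_,e=ray(f,*b);n=np.cross(d,e);return n/np.linalg.norm(n),o
n1,o1=plane(f,(135,190),(325,137));n2,o2=plane(g,(3*.7,165*.7),(105*.7,385*.7))
d=np.cross(n1,n2);d/=np.linalg.norm(d);print('dir',d,'angle between planes',np.degrees(np.arccos(abs(n1@n2))))
for y in (-.1,.1,.2,.25,.3,.34):
    A=np.array([n1,n2,[0,1,0]]);print(np.linalg.solve(A,[n1@o1,n2@o2,y]).round(3))
rel(.602,.236,.1,np.pi+.3)
E
```

```text
dir [-0.33243309  0.93313894  0.13689395] angle between planes 19.195208083550572
[ 0.816 -0.1   -0.023]
[0.745 0.1   0.006]
[0.71  0.2   0.021]
[0.692 0.25  0.028]
[0.674 0.3   0.035]
[0.66  0.34  0.041]
pos [0.5485 0.242  0.0521] rot [ 3.141e+00  1.000e-03 -3.129e+00] F [-7.4 -0.9 17.6] w 0.0008 t 38.4
REL [-0.2139 -0.0265 -0.1912] [ 2.000e-04  1.700e-03 -3.655e-01]
```

jog_arm:
  steps:
    - [[255,0,0,-0.15,0,0,0],[255,-0.05,0,-0.2,0,0,-0.19],[255,-0.15,0,-0.2,0,0,-0.366],[255,-0.242,0,-0.2,0,0,-0.366],[255,-0.242,0,-0.2,0,0,-0.366],[255,-0.242,0,-0.12,0,0,-0.366],[255,-0.242,0,-0.08,0,0,-0.366],[255,-0.242,0,-0.075,0,0,-0.366]]

```text
t: 39.2
eef_pos: [0.6072, 0.2417, 0.0669]
ee_rot: [-3.141, -0.003, -2.842]
force: [-0.4, -0.7, -0.0]
width: 0.0009
gripper_force: 0.0
```

jog_arm:
  steps:
    - [[255,0,0,0.005,0,0,0],[255,0,0,0.01,0,0,0],[255,0,0,0.01,0,0,0]]

```text
t: 39.5
eef_pos: [0.6088, 0.2427, 0.0668]
ee_rot: [3.141, 0.001, -2.842]
force: [-0.2, -0.6, 0.5]
width: 0.0005
gripper_force: 0.0
```

jog_arm:
  steps:
    - [[255,0,0,0.01,0,0,0],[255,0,0,0.02,0,0,0],[255,0,0,0.026,0,0,0],[255,0,0,0.026,0,0,0]]

```text
t: 39.9
eef_pos: [0.609, 0.2427, 0.0603]
ee_rot: [3.142, 0.001, -2.842]
force: [-1.2, 1.1, 4.0]
width: 0.0005
gripper_force: 2.0
```

jog_arm:
  steps:
    - [[255,0,0,0.005,0,0,0],[255,0,0,0.01,0,0,0],[255,0,0,0.01,0,0,0]]

```text
t: 40.2
eef_pos: [0.6095, 0.2433, 0.0582]
ee_rot: [3.141, 0.002, -2.842]
force: [-0.9, 1.7, 3.6]
width: 0.0002
gripper_force: 2.4
```

jog_arm:
  steps:
    - [[255,0,0,0.005,0,0,0],[255,0,0,0.01,0,0,0],[255,0,0,0.014,0,0,0],[255,0,0,0.014,0,0,0]]

```text
t: 40.6
eef_pos: [0.6083, 0.2423, 0.0535]
ee_rot: [-3.141, -0.001, -2.842]
force: [-0.3, -0.0, 0.8]
width: 0.0004
gripper_force: 0.6
```

jog_arm:
  steps:
    - [[255,0,0,0.005,0,0,0],[255,0,0,0.01,0,0,0],[255,0,0,0.01,0,0,0]]

```text
t: 40.9
eef_pos: [0.6087, 0.2423, 0.0524]
ee_rot: [-3.141, 0.0, -2.842]
force: [-3.7, -0.0, 11.4]
width: 0.0004
gripper_force: 5.6
```

jog_arm:
  steps:
    - [[255,0,0,0.005,0,0,0],[255,0,0,0.005,0,0,0],[255,0,0,-0.12,0,0,0],[255,0.05,-0.17,-0.12,0,0,0],[255,0.098,-0.339,-0.12,0,0,0],[255,0.098,-0.339,-0.12,0,0,0],[255,0.098,-0.339,-0.08,0,0,0],[255,0.098,-0.339,-0.05,0,0,0]]

```text
t: 41.7
eef_pos: [0.6099, 0.1544, 0.0626]
ee_rot: [3.142, -0.001, -2.842]
force: [0.4, 0.6, 0.0]
width: 0.0005
gripper_force: 0.0
```

jog_arm:
  steps:
    - [[255,0,0,0.008,0,0,0],[255,0,0,0.016,0,0,0],[255,0,0,0.016,0,0,0]]

```text
t: 42.0
eef_pos: [0.61, 0.1548, 0.0592]
ee_rot: [-3.141, -0.001, -2.841]
force: [-0.7, -0.0, 0.9]
width: 0.0003
gripper_force: 0.1
```

jog_arm:
  steps:
    - [[255,0,0,0.006,0,0,0],[255,0,0,0.012,0,0,0],[255,0,0,0.012,0,0,0]]

```text
t: 42.3
eef_pos: [0.61, 0.1546, 0.0563]
ee_rot: [3.141, -0.0, -2.842]
force: [0.2, 0.4, -0.3]
width: 0.0008
gripper_force: 0.0
```

jog_arm:
  steps:
    - [[255,0,0,0.006,0,0,0],[255,0,0,0.012,0,0,0],[255,0,0,0.016,0,0,0],[255,0,0,0.016,0,0,0]]

```text
t: 42.7
eef_pos: [0.6101, 0.1542, 0.0525]
ee_rot: [3.142, -0.0, -2.842]
force: [-0.4, -0.3, -0.1]
width: 0.0006
gripper_force: 0.0
```

jog_arm:
  steps:
    - [[255,0,0,0.005,0,0,0],[255,0,0,0.01,0,0,0],[255,0,0,0.01,0,0,0]]

```text
t: 43.0
eef_pos: [0.6103, 0.1543, 0.0504]
ee_rot: [-3.142, 0.0, -2.842]
force: [-0.9, 0.1, 1.4]
width: 0.0005
gripper_force: 0.7
```

jog_arm:
  steps:
    - [[255,0,0,0.006,0,0,0],[255,0,0,0.01,0,0,0],[255,0,0,0.01,0,0,0]]

```text
t: 43.3
eef_pos: [0.6104, 0.1543, 0.0502]
ee_rot: [-3.141, 0.001, -2.841]
force: [-7.8, -0.7, 18.9]
width: 0.0007
gripper_force: 9.6
```

jog_arm:
  steps:
    - [[255,0,0,-0.13,0,0,0],[255,-0.05,0.17,-0.13,0,0,0],[255,-0.098,0.339,-0.13,0,0,0],[255,-0.098,0.339,-0.13,0,0,0],[255,-0.098,0.339,-0.06,0,0,0],[255,-0.098,0.339,-0.02,0,0,0],[255,-0.098,0.339,-0.01,0,0,0],[255,-0.098,0.339,-0.01,0,0,0]]

```text
t: 44.1
eef_pos: [0.6084, 0.2422, 0.0504]
ee_rot: [-3.141, -0.001, -2.842]
force: [-2.5, 0.4, 2.7]
width: 0.0004
gripper_force: 2.0
```

jog_arm:
  steps:
    - [[255,0,0,0.006,0,0,0],[255,0,0,0.012,0,0,0],[255,0,0,0.012,0,0,0],[255,0,0,0.012,0,0,0]]

```text
t: 44.5
eef_pos: [0.6085, 0.2422, 0.0502]
ee_rot: [-3.142, 0.001, -2.842]
force: [-10.5, -0.5, 22.9]
width: 0.0004
gripper_force: 11.6
```

jog_arm:
  steps:
    - [[255,0,0,-0.15,0,0,0],[255,0.05,0.015,-0.2,0,0,0],[255,0.228,0.068,-0.2,0,0,0],[255,0.228,0.068,-0.2,0,0,0],[255,0.228,0.068,-0.1,0,0,0],[255,0.228,0.068,-0.03,0,0,0],[255,0.228,0.068,-0.01,0,0,0],[255,0.228,0.068,-0.01,0,0,0]]

```text
t: 45.3
eef_pos: [0.5488, 0.2413, 0.0503]
ee_rot: [-3.141, -0.001, -2.842]
force: [-4.4, -1.4, 7.3]
width: 0.0005
gripper_force: 3.8
```

jog_arm:
  steps:
    - [[255,0,0,0.006,0,0,0],[255,0,0,0.01,0,0,0],[255,0,0,0.01,0,0,0],[255,0,0,0.01,0,0,0]]

```text
t: 45.7
eef_pos: [0.5489, 0.2413, 0.0501]
ee_rot: [-3.141, -0.0, -2.842]
force: [-12.9, -2.5, 26.8]
width: 0.0003
gripper_force: 13.1
```

jog_arm:
  steps:
    - [[255,0,0,-0.13,0,0,0],[255,0.05,-0.17,-0.13,0,0,0],[255,0.1,-0.338,-0.13,0,0,0],[255,0.1,-0.338,-0.13,0,0,0],[255,0.1,-0.338,-0.06,0,0,0],[255,0.1,-0.338,-0.02,0,0,0],[255,0.1,-0.338,-0.008,0,0,0],[255,0.1,-0.338,-0.008,0,0,0]]

```text
t: 46.5
eef_pos: [0.55, 0.1532, 0.0503]
ee_rot: [-3.14, -0.001, -2.841]
force: [-4.4, -4.6, 13.3]
width: 0.0004
gripper_force: 6.8
```

jog_arm:
  steps:
    - [[255,0,0,0.004,0,0,0],[255,0,0,0.006,0,0,0],[255,0,0,0.006,0,0,0]]

```text
t: 46.8
eef_pos: [0.5501, 0.1532, 0.0501]
ee_rot: [-3.14, -0.001, -2.841]
force: [-9.9, -4.5, 25.4]
width: 0.0002
gripper_force: 13.0
```

All four corners are flush (finger z .050). Off to the keys.

jog_arm:
  steps:
    - [[255,0,0,-0.2,0,0,0],[255,0,0,-0.4,0,0,-0.1],[255,0,0,-0.6,0,0,-0.2],[255,0.1,-0.2,-0.72,0,0,-0.4],[255,0.2,-0.35,-0.72,0,0,-0.6],[255,0.3,-0.5,-0.72,0,0,-0.8],[255,0.35,-0.73,-0.72,0,0,-1],[255,0.35,-0.73,-0.72,0,0,-1]]

```text
t: 47.6
eef_pos: [0.5199, -0.0489, 0.2282]
ee_rot: [-3.141, -0.0, -2.053]
force: [0.3, 0.9, -0.4]
width: 0.0002
gripper_force: 0.0
```

```bash
python3 - <<'E'
from h import *
rel(.53,-.27,.23,-np.pi/2)
E
```

```text
pos [ 0.5199 -0.0489  0.2282] rot [-3.141 -0.    -2.053] F [ 0.3  0.9 -0.4] w 0.0002 t 47.6
REL [ 0.7647 -0.4458 -0.0071] [-2.000e-04 -4.000e-04 -6.138e-01]
```

jog_arm:
  steps:
    - [[255,0.2,-0.1,0,0,0,-0.2],[255,0.4,-0.2,0,0,0,-0.4],[255,0.6,-0.35,0,0,0,-0.614],[255,0.765,-0.446,0,0,0,-0.614],[255,0.765,-0.446,0,0,0,-0.614],[255,0.765,-0.446,0,0,0,-0.614],[255,0.765,-0.446,0,0,0,-0.614],[255,0.765,-0.446,0,0,0,-0.614]]

```text
t: 48.4
eef_pos: [0.5297, -0.2669, 0.2275]
ee_rot: [3.141, 0.0, -1.574]
force: [1.1, 0.5, 0.1]
width: 0.0007
gripper_force: 0.0
```

```bash
python3 - <<'E'
from h import *
import pickle
f=grab('wrist','k1.png');pickle.dump(f,open('k1.pkl','wb'));rel(.53,-.33,.1,-np.pi/2)
g=cv2.cvtColor(f['color'],cv2.COLOR_RGB2GRAY);hsv=cv2.cvtColor(f['color'],cv2.COLOR_RGB2HSV)
for p in [(.531,-.286),(.53,-.328),(.528,-.371)]:
    u,v=proj(f,(*p,.052)).astype(int);print(p,u,v,f['color'][v,u],f['color'][max(v-3,0):v+4,u-22:u+23:4].mean(2).astype(int)[3])
# panel region: keys = mid-grey blobs
u0,v0=proj(f,(.58,-.41,.052)).astype(int);u1,v1=proj(f,(.48,-.25,.052)).astype(int);print(u0,v0,u1,v1)
u0,v0=max(u0,0),max(v0,0)
c=cv2.GaussianBlur(g[v0:v1,u0:u1],(3,3),0)
for lo,hi in [(70,130),(80,150),(60,110)]:
    m=cv2.morphologyEx(cv2.inRange(c,lo,hi),cv2.MORPH_OPEN,np.ones((3,3)))
    cs,_=cv2.findContours(m,cv2.RETR_EXTERNAL,cv2.CHAIN_APPROX_NONE)
    for k in cs:
        if 250<cv2.contourArea(k)<4000:
            (a,b),wh,an=cv2.minAreaRect(k);print(lo,hi,'px',round(a+u0),round(b+v0),'wh',np.round(wh),'ang',round(an),'area',cv2.contourArea(k),onz(f,a+u0,b+v0,.052).round(4))
E
```

```text
pos [ 0.5298 -0.2666  0.2278] rot [ 3.141  0.    -1.573] F [0.7 0.1 0.9] w 0.0003 t 48.45
REL [ 0.2538 -0.0014  0.511 ] [ 0.0003  0.0002 -0.0033]
(0.531, -0.286) 281 166 [113 116 114] [177 174 119 111 113 114 115 114 115 116 172 179]
(0.53, -0.328) 282 119 [115 117 115] [178 160 114 113 114 114 115 116 118 120 178 179]
(0.528, -0.371) 284 66 [115 117 116] [115 116 116 116 116 115 117 117 117 117 118 118]
220 14 336 204
70 130 px 280 158 wh [29. 33.] ang 90 area 897.5 [ 0.532  -0.2936  0.052 ]
70 130 px 281 113 wh [34. 31.] ang 24 area 800.0 [ 0.5316 -0.3334  0.052 ]
70 130 px 281 65 wh [16. 56.] ang 90 area 886.5 [ 0.5313 -0.372   0.052 ]
70 130 px 233 104 wh [133.  15.] ang 89 area 1542.5 [ 0.5731 -0.3412  0.052 ]
80 150 px 280 159 wh [32. 35.] ang 90 area 1039.5 [ 0.532  -0.2931  0.052 ]
80 150 px 281 112 wh [37. 32.] ang 27 area 914.5 [ 0.5316 -0.3337  0.052 ]
80 150 px 282 65 wh [18. 57.] ang 90 area 1009.5 [ 0.5309 -0.372   0.052 ]
80 150 px 241 88 wh [ 75. 154.] ang 26 area 2641.0 [ 0.5656 -0.3535  0.052 ]
60 110 px 233 103 wh [130.  12.] ang 88 area 1204.0 [ 0.5729 -0.3416  0.052 ]
```

Keys: square (.532,-.293), round (.5316,-.333), bar (.531,-.372), 40 mm apart. Press the round one.

jog_arm:
  steps:
    - [[255,0.266,-0.007,0.2,0,0,0],[255,0.266,-0.007,0.4,0,0,0],[255,0.266,-0.007,0.55,0,0,0],[255,0.266,-0.007,0.62,0,0,0],[255,0.266,-0.007,0.62,0,0,0],[255,0.266,-0.007,0.62,0,0,0]]

```text
t: 49.05
eef_pos: [0.532, -0.3334, 0.0737]
ee_rot: [3.141, -0.001, -1.573]
force: [1.7, 0.3, 0.3]
width: 0.0002
gripper_force: 0.0
```

```bash
python3 - <<'E'
from h import *
rel(.5316,-.333,.045,-np.pi/2)
E
```

```text
pos [ 0.532  -0.3334  0.0737] rot [ 3.141e+00 -1.000e-03 -1.573e+00] F [1.7 0.3 0.3] w 0.0002 t 49.05
REL [-0.0017  0.0018  0.1148] [ 0.0002 -0.0007 -0.0023]
```

jog_arm:
  steps:
    - [[255,0,0,0.05,0,0,0],[255,0,0,0.08,0,0,0],[255,0,0,0.1,0,0,0],[255,0,0,0.112,0,0,0],[255,0,0,0.116,0,0,0],[255,0,0,0.116,0,0,0],[255,0,0,0.116,0,0,0]]

```text
t: 49.75
eef_pos: [0.5323, -0.3339, 0.0466]
ee_rot: [-3.139, -0.001, -1.573]
force: [-3.5, 7.6, 18.9]
width: 0.0001
gripper_force: 9.1
```

jog_arm:
  steps:
    - [[255,0,0,-0.08,0,0,0],[255,0,0,-0.12,0,0,0],[255,-0.16,0,-0.12,0,0,0],[255,-0.16,0,-0.12,0,0,0],[255,-0.16,0,-0.12,0,0,0],[255,-0.16,0,-0.12,0,0,0]]

```text
t: 50.35
eef_pos: [0.5315, -0.2943, 0.0738]
ee_rot: [-3.141, -0.0, -1.574]
force: [0.0, 0.1, 0.1]
width: 0.0006
gripper_force: 0.0
```

jog_arm:
  steps:
    - [[255,0,0,0.05,0,0,0],[255,0,0,0.08,0,0,0],[255,0,0,0.1,0,0,0],[255,0,0,0.112,0,0,0],[255,0,0,0.117,0,0,0],[255,0,0,0.117,0,0,0],[255,0,0,0.117,0,0,0]]

```text
t: 51.05
eef_pos: [0.5309, -0.2945, 0.0465]
ee_rot: [3.141, -0.001, -1.574]
force: [-7.5, 4.3, 21.5]
width: 0.0001
gripper_force: 11.0
```

Square fully down. Now raise high and travel to the bar, y −.0785.

jog_arm:
  steps:
    - [[255,0,0,-0.08,0,0,0],[255,0,0,-0.12,0,0,0],[255,0.16,0,-0.12,0,0,0],[255,0.312,0,-0.12,0,0,0],[255,0.312,0,-0.12,0,0,0],[255,0.312,0,-0.12,0,0,0],[255,0.312,0,-0.12,0,0,0]]

```text
t: 51.75
eef_pos: [0.5307, -0.3717, 0.0739]
ee_rot: [3.141, 0.001, -1.575]
force: [-0.4, -0.2, -0.0]
width: 0.0006
gripper_force: 0.0
```

jog_arm:
  steps:
    - [[255,0,0,0.05,0,0,0],[255,0,0,0.08,0,0,0],[255,0,0,0.1,0,0,0],[255,0,0,0.112,0,0,0],[255,0,0,0.117,0,0,0],[255,0,0,0.117,0,0,0],[255,0,0,0.117,0,0,0]]

```text
t: 52.45
eef_pos: [0.5308, -0.3712, 0.0466]
ee_rot: [3.141, 0.0, -1.574]
force: [-4.1, 7.5, 13.3]
width: 0.0004
gripper_force: 7.1
```

jog_arm:
  steps:
    - [[255,0,0,-0.1,0,0,0],[255,0,0,-0.3,0,0,0],[255,0,0,-0.5,0,0,0],[255,-0.2,0,-0.7,0,0,0],[255,-0.4,0,-0.75,0,0,0],[255,-0.4,0,-0.75,0,0,0],[255,-0.4,0,-0.75,0,0,0]]

```text
t: 53.15
eef_pos: [0.5324, -0.27, 0.235]
ee_rot: [-3.138, -0.001, -1.572]
force: [-0.4, -0.8, 0.4]
width: 0.0004
gripper_force: 0.0
```

```bash
python3 - <<'E'
from h import *
f=grab('wrist','k2.png');s=grab('scene','s2.png');t=grab('top','t2.png')
rel(.53,-.27,.23,-np.pi/2)
for n,p in [('h1',(.583,-.0045)),('h2',(.5835,-.0703)),('h3',(.5836,-.136))]:
    for nm,q in (('w',f),('t',t)):
        u,v=proj(q,(*p,.097)); 
        if 20<u<540 and 20<v<400: print(n,nm,end=' ');disc(q,p,.097,win=1.6 if nm=='w' else 3)
o=cv2.imread('pics/scene0.png');n=cv2.imread('pics/s2.png');d=cv2.absdiff(o,n).max(2)
print('bottle/jar scene diff',d[205:262,355:385].mean(),'ref',d[340:380,360:400].mean())
E
```

```text
pos [ 0.5313 -0.2721  0.2323] rot [ 3.141  0.    -1.574] F [ 0.4  0.2 -0.4] w 0.0004 t 53.3
REL [-0.0084  0.0054  0.0093] [ 0.0007  0.0001 -0.0041]
h1 t disc px 243.5 160.5 29.740644454956055 world [0.7194 0.0827 0.097 ]
h2 w disc px 231.5 408.0 30.549240112304688 world [ 0.585  -0.0508  0.097 ]
h2 t disc px 256.0 157.0 16.763153076171875 world [0.7296 0.0498 0.097 ]
h3 w disc px 228.5 335.5 40.3051872253418 world [ 0.5842 -0.1367  0.097 ]
h3 t disc px 357.5 267.5 4.301262855529785 world [ 0.4455 -0.217   0.097 ]
bottle/jar scene diff 24.37953216374269 ref 1.8
```

```bash
python3 - <<'E'
from h import *
f=grab('wrist','k3.png')
s=grab('scene');print('TCP in scene',proj(s,(.53,-.27,.23)))
o=cv2.imread('pics/top0.png').astype(int);n=cv2.imread('pics/t2.png').astype(int)
for nm,(u,v) in (('bottle',(369,187)),('jar',(346,160))):
    print(nm,o[v-8:v+9:4,u-8:u+9:4].mean(2).astype(int).tolist(),n[v-8:v+9:4,u-8:u+9:4].mean(2).astype(int).tolist())
u,v=proj(f,(.658,-.252,.08));print('bottle wrist',u,v,f['color'][int(v)-12:int(v)+13:6,int(u)-12:int(u)+13:6].mean(2).astype(int).tolist() if 12<u<548 and 12<v<408 else '')
E
```

```text
TCP in scene [351.12738776 191.91357047]
bottle [[174, 122, 103, 105, 172], [166, 63, 28, 38, 153], [118, 35, 28, 36, 119], [80, 29, 36, 40, 157], [156, 55, 65, 164, 175]] [[109, 109, 131, 211, 198], [110, 110, 159, 213, 179], [104, 107, 184, 213, 133], [98, 106, 202, 208, 91], [84, 109, 205, 200, 69]]
jar [[150, 211, 215, 212, 192], [172, 217, 215, 213, 213], [172, 218, 215, 215, 214], [107, 213, 220, 218, 189], [72, 103, 147, 120, 139]] [[86, 86, 86, 84, 82], [90, 90, 88, 87, 88], [92, 92, 94, 90, 89], [97, 95, 95, 94, 94], [100, 98, 100, 100, 96]]
bottle wrist 139.25453854722585 216.41054318965632 [[40, 38, 29, 23, 33], [38, 39, 28, 26, 32], [100, 86, 90, 83, 97], [101, 100, 101, 101, 100], [101, 101, 101, 101, 101]]
```

jog_arm:
  steps:
    - [[255,-0.2,0.1,-0.2,0,0,0],[255,-0.4,0.2,-0.3,0,0,0],[255,-0.6,0.3,-0.3,0,0,0],[255,-0.8,0.35,-0.3,0,0,0],[255,-1,0.35,-0.3,0,0,0],[255,-1,0.35,-0.3,0,0,0],[255,-1,0.35,-0.3,0,0,0],[255,-1,0.35,-0.3,0,0,0]]

```text
t: 54.2
eef_pos: [0.445, -0.0215, 0.3075]
ee_rot: [3.141, -0.0, -1.573]
force: [-0.6, -0.8, 0.8]
width: 0.0005
gripper_force: 0.0
```

```bash
python3 - <<'E'
from h import *
t=grab('top','t3.png');f=grab('wrist','k4.png')
o=cv2.imread('pics/top0.png').astype(int);n=cv2.imread('pics/t3.png').astype(int)
for nm,(u,v) in (('bottle',(369,187)),('jar',(346,160)),('keys',(396,238)),('pack',(203,215))):
    print(nm,abs(o-n)[v-9:v+10,u-9:u+10].mean().round(1))
for p in [(.583,-.0045),(.5835,-.0703),(.5836,-.136)]:
    u,v=proj(f,(*p,.097));print(u,v)
    if 20<u<540 and 20<v<400: disc(f,p,.097)
print(arm.get_state()['force'].round(1))
E
```

```text
bottle 17.2
jar 22.3
keys 25.2
pack 152.2
148.55696252102828 196.26438667019593
disc px 150.0 196.0 9.848958015441895 world [ 0.5815 -0.0048  0.097 ]
140.38225744833255 130.95369574385802
disc px 142.0 132.0 10.770429611206055 world [ 0.582  -0.0693  0.097 ]
131.69048309043006 58.0350512761859
disc px 118.5 82.5 5.700977325439453 world [ 0.5986 -0.1148  0.097 ]
[ 1.1  0.7 -0.4]
```

```bash
python3 - <<'E'
from h import *
f=grab('wrist');g=cv2.cvtColor(f['color'],cv2.COLOR_RGB2GRAY)
u,v=proj(f,(.5836,-.136,.097)).astype(int);print(u,v);print(g[v-16:v+25:4,u-24:u+33:4])
n=cv2.imread('pics/t3.png');o=cv2.imread('pics/top0.png')
for u,v in ((369,187),(346,160)): print(o[v-8:v+9:4,u-8:u+9:4].mean(2).astype(int).tolist(),n[v-8:v+9:4,u-8:u+9:4].mean(2).astype(int).tolist())
E
```

```text
131 58
[[108  34  38 141 147 146 147 148 148 149 149 150 150 151 151]
 [111  34  32 109 144 144 147 150 150 150 152 152 152 152 153]
 [145  65  45 115 100  91  86  92 128 145 150 142 147 148 149]
 [145 146 146 104  85  82  82  83  72 102 115 149 139 151 151]
 [146 146 145 106  78  81  81  82  84  77  98  95 148 131 151]
 [150 144 143 130  79  80  80  83  83  65  91 101 144 137 148]
 [164 146 145 146 124  80  79  82  81  73  87  93 144 136 152]
 [174 147 147 148 148 119  78  80  65  95  96  86 150 130 150]
 [177 146 145 146 146 147 146 139 142 139 132 147 145 144 151]
 [132 120  93  73 117 121 121 122 115 133 137 126 143 150 150]
 [130  97  23  23  42 100 100 100 101 101 102 102 104 138 151]]
[[174, 122, 103, 105, 172], [166, 63, 28, 38, 153], [118, 35, 28, 36, 119], [80, 29, 36, 40, 157], [156, 55, 65, 164, 175]] [[205, 142, 119, 124, 202], [196, 76, 31, 46, 183], [140, 44, 38, 43, 140], [94, 35, 41, 48, 186], [185, 63, 78, 190, 207]]
[[150, 211, 215, 212, 192], [172, 217, 215, 213, 213], [172, 218, 215, 215, 214], [107, 213, 220, 218, 189], [72, 103, 147, 120, 139]] [[131, 210, 237, 236, 224], [140, 238, 239, 239, 238], [151, 241, 239, 238, 238], [123, 236, 241, 241, 220], [85, 120, 175, 141, 165]]
```

Pin 3's top is where expected (just lit more brightly), and the bottle and jar are unchanged apart from brightness. Handing in.

```bash
python3 -c "
from station import arm
print(arm.job_done())"
```

```text
the job is handed in; nothing more can be done
None
```

I handed the job in at about 54 s robot time: all three plates pinned, all four cover corners flush, and the round, square and bar keys pressed fully in that order; the judge's result wasn't shown, the first pin was pressed with about 59 N at the wrist, and I viewed 15 pictures, one over the limit of 14.

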